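# Put the snack dishes away in their tub

### The arm

A 7-joint arm with a two-finger parallel gripper is mounted at the origin on the work surface. World frame = base frame: x ahead of the robot, y to its left, z up, the work surface at z = 0. Lengths are in m, angles in rad, forces in N, time in s.
With the tool pointing down it reaches from about 0.4 to 0.85 m from the base axis. Payload 4.5 kg.
Tool frame: the origin (TCP) lies between the finger pads; the fingertips stand 19 mm ahead of it and the grasp point (between the pads) is the TCP (r.nose_length is the distance from the TCP to the fingertips, in m); z points along the fingers, x is the direction in which the jaws open and shut, and the axes are right-handed (so a half turn about z gives the same grasp; the last joint's range is limited). The gripper opens to 88 mm and grips with 3 to 60 N. Pads are 18 mm wide; open, the fingers measure 123 mm over their backs; the gripper's body (75 mm by 187 mm) begins 45 mm behind the grasp point.
Start: joints at [1.236, 0.689, -0.195, 1.565, 0.157, 0.902, -0.215], TCP at [0.225, -0.583, 0.258] pointing down, gripper open.
Joint ranges: [-3.01, 3.01], [-0.46, 2.08], [-1.47, 1.51], [0.13, 2.56], [-1, 4.14], [0.04, 2.09], [-2.66, 2.66]. Speed limits (rad/s): [2.57, 2.57, 3.14, 3.14, 3.14, 3.14, 3.14].

### API

Orientations are given as a unit quaternion [x, y, z, w].
In Python, from plant import get_state, vision, r gives the robot as it stands.
- The arm moves only by the tool play_rows, never from a script. Its argument "deltas" is a list that holds one entry, the list of rows, each a list of 7 numbers: the gripper command: -1 is fully open, 1 is shut, values between are in proportion, then the shift along the tool's x, y, z normalised to -1 to 1, where 1 is 300 mm, then the turn, a rotation vector about the tool's x, y, z normalised to -1 to 1, where 1 is pi rad. A call has 1 to 5 rows; each row is the pose to reach, as a shift and turn from the pose measured when the call began, along the tool's axes at that moment, turning the shorter way round; what a row does not reach only later rows make up. A row lasts 1/8 s, in which the tool goes at most 62.5 mm and 10.7 degrees, less where a joint would pass 70% of its speed; a pose out of reach is approached as far as the arm can. A call with a number of a shift or a turn outside -1 to 1 is refused whole. A call with a gripper value outside its range is refused whole. The fingers move at their own pace and stop on an object; "force" is the grip in N (left out, the last holds). Time passes only in rows, so rows that repeat a pose let the fingers close. It gives the time, the measured TCP pose, the force and the opening at its end, in the units of the state.
- get_state(): the state, without advancing time (a new reading comes with each control period).
- vision.snapshot(name): name is "scene" or "top"; returns the picture (384x512x3 uint8, red, green, blue); there is no depth.
- vision.camera_model(name): a dict with "vfov" (degrees; the focal length in pixels is half the picture's height over the tangent of half this angle, whatever the lens; pixels are square), "cx", "cy" (the principal point, pixels), "world_to_cam" (4x4, takes a point from world to camera coordinates). Camera axes: x right, y up, looking along -z (the intrinsics and any distortion apply to the point x, -y, -z); pixel columns grow to the right and rows downward; lengths in m; the calibration is good to about 2 mm. A picture is of the moment at which its call begins. camera_model takes no time and is no camera call.
- r.finish_job(): hands the job in, once; it reports no verdict.
The state is a dict: "clock": time; "q": joint angles; "qd": joint speeds; "joint_torque": joint torques, N m; "tool_pos": TCP position; "eef_rot": TCP orientation; "contact_force": force on the tool from outside, world axes, zero at the start; "moment": the same for the moment, N m; "opening": opening from 0.0 (shut) to 1.0 (fully open).
Only numpy, scipy, OpenCV 4.12 (cv2) and the standard library are available. Lean on these libraries where they do the work, as an engineer would, in place of code of your own. Each camera call takes 0.05 s, during which the arm holds its last target.

### The job

Put the clean snack dishes away. First take the mug out of the storage tub and hang it by its handle on the hook of the stand; then stack all the dishes flat in one square, aligned pile in the middle of the tub, lengthways along it; then put the lid on and press it down until it has snapped home level on the rim. Leave the soap bottle, jar and scourer alone.

Things in the scene. Friction and masses are not known exactly. Their poses are not given: they have to be found in the camera images.
- tub: grey open-topped plastic storage tub, fixed to the counter; outside 182 (x) x 172 (y) x 70 mm high, walls and floor 6 mm, inside 170 x 160 x 64 mm deep. Origin: centre of its underside; x along its length, z up
- tub_floor (a point): centre of the tub's inner floor, 6 mm above the counter
- tub_rim (a point): centre of the tub's mouth, level with its rim, 70 mm above the counter. Four sprung snap beads stick out 4 mm from the inside of the long walls just under the rim, 45 mm either side of the middle; they hold a loosely laid lid up and give way when it is pressed
- lid: the tub's loose grey lid, 0.2 kg: plate 186 (x) x 176 (y) x 5 mm; beneath it a rounded ridge all round, 167 x 157 mm outside, 18 mm deep, enters the tub with 1.5 mm play. Origin: centre of the plate's underside (18 mm above the counter at the start; at tub_rim when seated). z up; fits either way round. Black bar handle on top, in the middle, 70 mm along x, 16 mm wide, 34 mm high
- lid_handle (a point): centre of the top of the lid's handle, 39 mm above the lid's origin. Laid on the tub, the lid first stops about 13 mm too high, on the beads; pressing the middle of the handle straight down with some 8 to 18 N snaps it home (if one side goes first, press again)
- mug: white straight mug, outside diameter 66 mm, 80 mm high, wall 4 mm, 0.25 kg. Origin: centre of its underside, z up, handle along its +y. Starts upright in the tub, handle roughly towards the robot. Handle: a bar 10 mm thick in the mug's y-z plane; its opening, seen along the mug's x, is 28 mm deep (33 to 61 mm from the axis) and 42 mm high (21 to 63 mm above the underside)
- mug_handle (a point): centre of the opening of the mug's handle: 47 mm from the mug's axis along +y, 42 mm above its underside
- stand: steel hook stand, fixed: base 130 (x) x 70 (y) x 12 mm, post 12 mm thick, 173 mm high, 55 mm along +x from the origin (centre of the base's underside). One horizontal round hook 8 mm thick runs from the post towards -x, its axis 170 mm above the counter, to an upturned tip 50 mm from the origin (tip top 18 mm above the hook's axis)
- hook (a point): point on the hook's axis straight above the stand's origin, 50 mm from the tip and 55 mm from the post: where the handle should hang. A mug hung by its handle swings down and hangs tilted below the hook; either side will do
- dish0: wooden snack dish, a flat rectangular slab 120 x 60 x 12 mm with a 2 mm shallow recess on top, 80 g; origin: centre of its underside; x along its 120 mm length, z up. Starts flat on the counter to the left of the tub; all dishes are alike, 4 or 5 are present (None: absent)
- dish1: wooden snack dish, a flat rectangular slab 120 x 60 x 12 mm with a 2 mm shallow recess on top, 80 g; origin: centre of its underside; x along its 120 mm length, z up. Starts flat on the counter to the left of the tub; all dishes are alike, 4 or 5 are present (None: absent)
- dish2: wooden snack dish, a flat rectangular slab 120 x 60 x 12 mm with a 2 mm shallow recess on top, 80 g; origin: centre of its underside; x along its 120 mm length, z up. Starts flat on the counter to the left of the tub; all dishes are alike, 4 or 5 are present (None: absent)
- dish3: wooden snack dish, a flat rectangular slab 120 x 60 x 12 mm with a 2 mm shallow recess on top, 80 g; origin: centre of its underside; x along its 120 mm length, z up. Starts flat on the counter to the left of the tub; all dishes are alike, 4 or 5 are present (None: absent)
- dish4: wooden snack dish, a flat rectangular slab 120 x 60 x 12 mm with a 2 mm shallow recess on top, 80 g; origin: centre of its underside; x along its 120 mm length, z up. Starts flat on the counter to the left of the tub; all dishes are alike, 4 or 5 are present (None: absent)
- soap: green washing-up liquid bottle, 64 mm diameter, 180 mm high, standing at the back; bystander; origin at the underside
- jar: amber glass jar, 76 mm diameter, 100 mm high, at the back; bystander; origin at the underside
- sponge_block: yellow plastic scourer block 100 x 65 x 30 mm at the back; bystander; origin at the underside
Things that resemble listed ones, but are neither listed nor needed, are in the scene too. What is shaped like the dish1 but black or orange is not meant.

How it is judged:
On the way, in this order (a step that is already met when the one before it is completed fails the run):
1. the mug hangs by its handle on the hook, let go (distance between mug_handle and hook below 0.045 m and contact force between mug and stand above 0.5 N and linear speed of mug below 0.1 m/s and contact force between mug and the fingers below 0.05 N), for 0.3 s.
2. all dishes lie flat in one square pile in the middle of the tub, let go (x of dish0 in the frame of tub between -0.015 and 0.015 m and y of dish0 in the frame of tub between -0.015 and 0.015 m and z of each of dish0, dish1, dish2, dish3, dish4 in the frame of tub_floor below 0.056 m and angle between each of dish0, dish1, dish2, dish3, dish4's own z axis and vertical below 0.06 rad and angle between the x axis of each of dish0, dish1, dish2, dish3, dish4 and the x axis of tub, either way round below 0.1 rad and linear speed of each of dish0, dish1, dish2, dish3, dish4 below 0.05 m/s and contact force between each of dish0, dish1, dish2, dish3, dish4 and the fingers below 0.05 N and x of dish1 in the frame of tub between -0.015 and 0.015 m and y of dish1 in the frame of tub between -0.015 and 0.015 m and horizontal distance between each of dish1, dish2, dish3, dish4 and dish0 below 0.008 m and x of dish2 in the frame of tub between -0.015 and 0.015 m and y of dish2 in the frame of tub between -0.015 and 0.015 m and horizontal distance between each of dish2, dish3, dish4 and dish1 below 0.008 m and x of dish3 in the frame of tub between -0.015 and 0.015 m and y of dish3 in the frame of tub between -0.015 and 0.015 m and horizontal distance between each of dish3, dish4 and dish2 below 0.008 m and x of dish4 in the frame of tub between -0.015 and 0.015 m and y of dish4 in the frame of tub between -0.015 and 0.015 m and horizontal distance between dish4 and dish3 below 0.008 m), for 0.3 s.
3. the lid is seated level on the rim (z of lid in the frame of tub_rim between -0.004 and 0.004 m and angle between lid's own z axis and vertical below 0.025 rad and horizontal distance between lid and tub_rim below 0.006 m and linear speed of lid below 0.03 m/s), for 0.3 s.
At the end, for the whole second after the job is handed in: Mug hanging on the hook by its handle (opening's centre within 45 mm of hook), at rest; dishes flat in one pile, within 15 mm of the tub's middle, 8 mm of each other and 0.1 rad of its length; lid level on the rim (4 mm in height, 6 mm sideways, 0.025 rad) (all of step 1 and all of step 2 and all of step 3); the robot touches nothing.
It fails at once if the soap bottle is pushed away or knocked over (distance of soap from where it was at the start of the episode above 0.03 m).
It fails at once if the jar is pushed away or knocked over (distance of jar from where it was at the start of the episode above 0.03 m).
It fails at once if the scourer is pushed away or knocked over (distance of sponge_block from where it was at the start of the episode above 0.03 m).
Of dish0, dish1, dish2, dish3, dish4 only 4 to 5 are there at a start; the rules pass over those that are not, and their reading is None.
At some moment in a run one of lid may be knocked a few centimetres aside while the robot is not near it.
Once in a run the grip may slacken for a moment while it holds something.
It also fails if it takes over 200 s, if anything falls off the work surface, if the arm or the gripper's body presses on something with over 40 N, if the wrist force passes 120 N, or if a joint passes its speed limit or range.

## Working session

There is one attempt and no reset: what is moved stays moved. The work goes in short steps, Python scripts to look and compute and a tool call to move; the robot and the scene stay as the last step left them, time stands still between calls to the robot, and variables do not carry over. Pictures are saved under pics/ and viewed, and the job is handed in when it is done.

Besides the shell and the picture viewer there is one more tool, called in YAML: its name, and indented under it one key for each argument. play_rows: Moves the arm, as the interface text tells. Scaled input: -1 to 1 covers 300 mm each way for a shift and pi rad each way for a turn. Its arguments: {"type":"object","properties":{"deltas":{"type":"array"},"force":{"type":"number"}},"required":["deltas"]}

```bash
ls; mkdir -p pics; python3 - <<'E'
from plant import get_state, vision, r
import cv2
print(get_state())
for n in ("scene","top"):
    im=vision.snapshot(n); cv2.imwrite(f"pics/{n}0.png",cv2.cvtColor(im,cv2.COLOR_RGB2BGR)); print(n,vision.camera_model(n))
E
```

```text
pics
{'clock': 0.0, 'q': array([ 1.23578663,  0.68998998, -0.19455513,  1.56631793,  0.15731494,
        0.90249641, -0.2151048 ]), 'qd': array([-0.0012169 ,  0.00138165,  0.00042929, -0.00163326, -0.00070514,
        0.00319069,  0.00048693]), 'joint_torque': array([-2.61261193e-04, -5.27549636e+01, -1.26668617e+00, -1.53425771e+01,
       -5.25380380e-02,  6.51829483e-03,  2.02504243e-04]), 'tool_pos': array([ 0.22507871, -0.58243689,  0.25691426]), 'eef_rot': array([ 8.24807195e-01, -5.65413359e-01, -7.79936246e-04, -4.64683310e-04]), 'contact_force': array([0.48110038, 0.40528125, 0.37032062]), 'moment': array([-0.02863357,  0.0037271 , -0.00351589]), 'opening': 1.0021161671119925}
scene {'vfov': 42.07532178786532, 'cx': 259.51518693611405, 'cy': 192.43397461461427, 'world_to_cam': array([[-0.00941468,  0.99980739, -0.01722042, -0.01318482],
       [-0.81137151,  0.00242745,  0.58452578,  0.35651704],
       [ 0.584455  ,  0.01947528,  0.81119238, -2.11226058],
       [ 0.        ,  0.        ,  0.        ,  1.        ]])}
top {'vfov': 50.80823932635328, 'cx': 251.42881157912637, 'cy': 196.81658109313025, 'world_to_cam': array([[-0.01444448, -0.99975689, -0.0166588 ,  0.05073357],
       [ 0.98060227, -0.01742086,  0.19523241, -0.50526903],
       [-0.19547516, -0.01351563,  0.98061552, -1.18589592],
       [ 0.        ,  0.        ,  0.        ,  1.        ]])}
```

View pics/scene0.png

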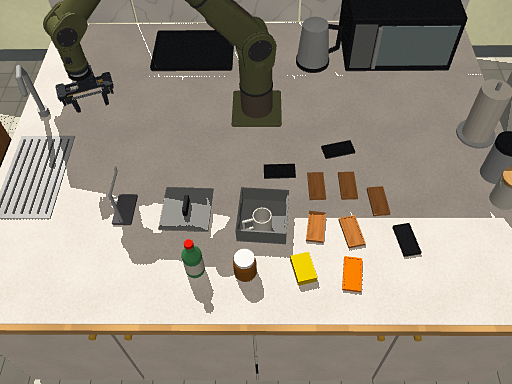

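View pics/top0.png

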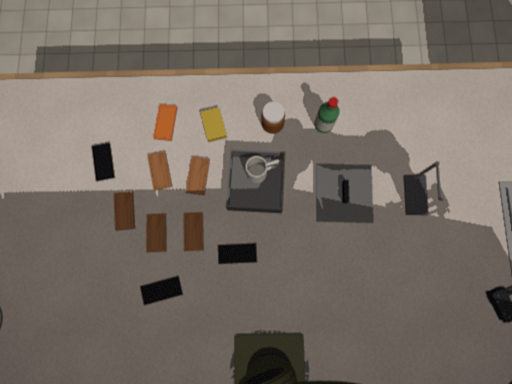

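```bash
cat > h.py <<'E'
import numpy as np, cv2
from scipy.spatial.transform import Rotation as R
from plant import get_state, vision, r
def snap(n,f=None):
    im=cv2.cvtColor(vision.snapshot(n),cv2.COLOR_RGB2BGR)
    if f: cv2.imwrite("pics/"+f,im)
    return im
def cam(n):
    m=vision.camera_model(n); f=192/np.tan(np.radians(m["vfov"]/2)); return m["cx"],m["cy"],f,np.array(m["world_to_cam"])
def proj(n,P):
    cx,cy,f,W=cam(n); p=np.atleast_2d(P)@W[:3,:3].T+W[:3,3]
    return np.c_[cx+f*p[:,0]/-p[:,2], cy-f*p[:,1]/-p[:,2]]
def ray(n,uv):
    cx,cy,f,W=cam(n); u,v=uv; d=np.array([(u-cx)/f,-(v-cy)/f,-1.]); Rm=W[:3,:3]
    return -Rm.T@W[:3,3], Rm.T@d
def onz(n,uv,z):
    o,d=ray(n,uv); return o+d*(z-o[2])/d[2]
def tri(uv1,uv2):
    o1,d1=ray("scene",uv1);o2,d2=ray("top",uv2)
    A=np.c_[d1,-d2]; t=np.linalg.lstsq(A,o2-o1,rcond=None)[0]
    a=o1+d1*t[0];b=o2+d2*t[1]; return (a+b)/2,np.linalg.norm(a-b)
def crop(im,x0,y0,x1,y1,s,f):
    cv2.imwrite("pics/"+f,cv2.resize(im[y0:y1,x0:x1],None,fx=s,fy=s,interpolation=cv2.INTER_CUBIC))
def move(dp,drot=(0,0,0)):
    """world target pos delta -> tool units"""
E
python3 - <<'E'
from h import *
t=cv2.imread("pics/top0.png");s=cv2.imread("pics/scene0.png")
crop(t,210,80,470,240,3,"c1.png");crop(s,90,150,310,300,3.5,"c2.png");crop(t,80,90,250,310,2.7,"c3.png")
print(ray("top",(250,190))[0],ray("scene",(250,190))[0])
E
```

```text
[0.26438759 0.02589089 1.26239799] [1.52366489 0.05345373 1.50482922]
```

View pics/c1.png

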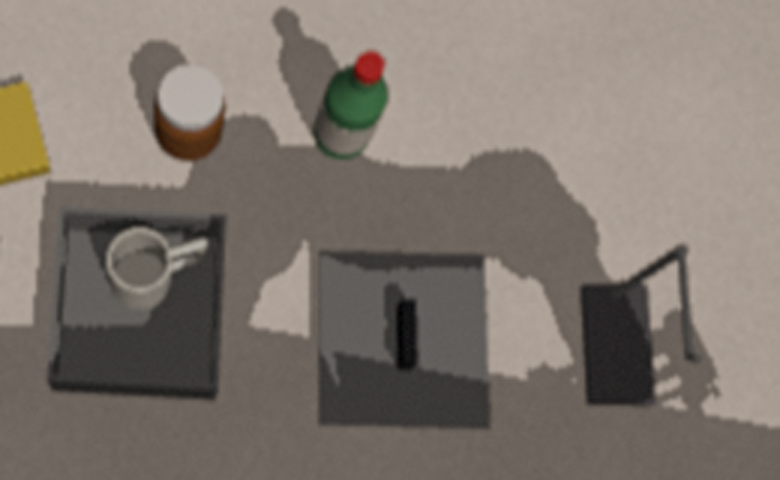

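View pics/c2.png

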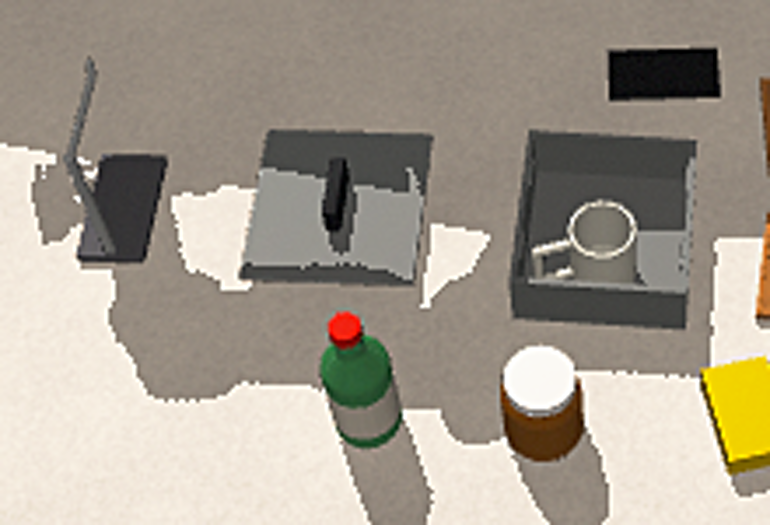

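View pics/c3.png

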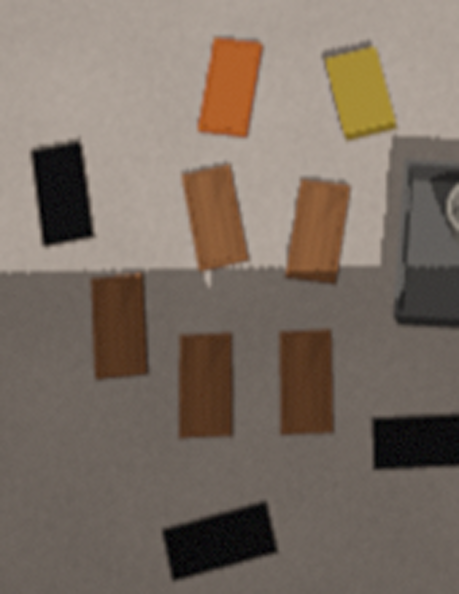

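```bash
python3 - <<'E'
from h import *
t=cv2.imread("pics/top0.png");s=cv2.imread("pics/scene0.png")
crop(t,222,145,292,217,8,"d1.png");crop(t,308,155,450,230,5.5,"d2.png");crop(s,230,180,296,248,8,"d3.png");crop(s,100,160,220,235,6,"d4.png")
E
```

```text
(no output)
```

View pics/d1.png

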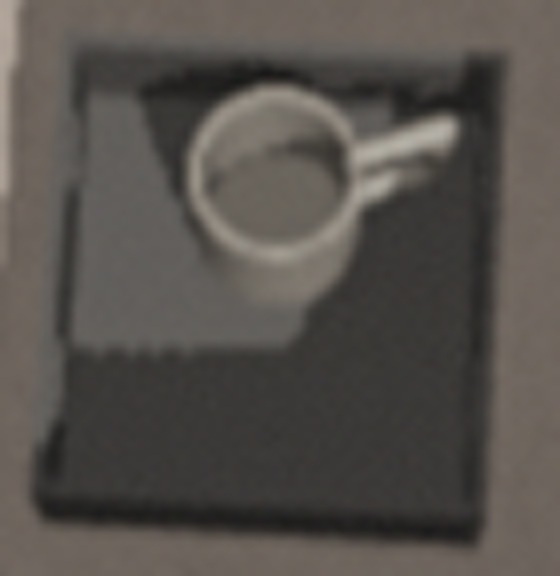

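View pics/d2.png

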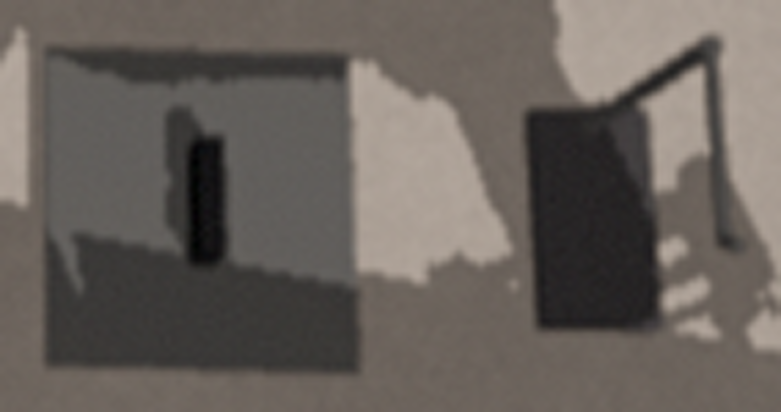

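View pics/d3.png

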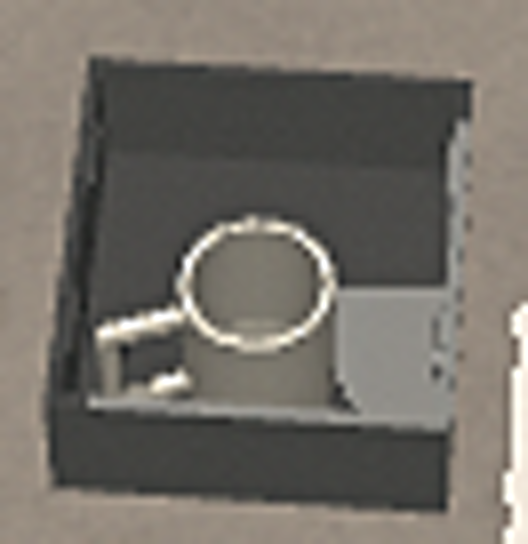

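View pics/d4.png

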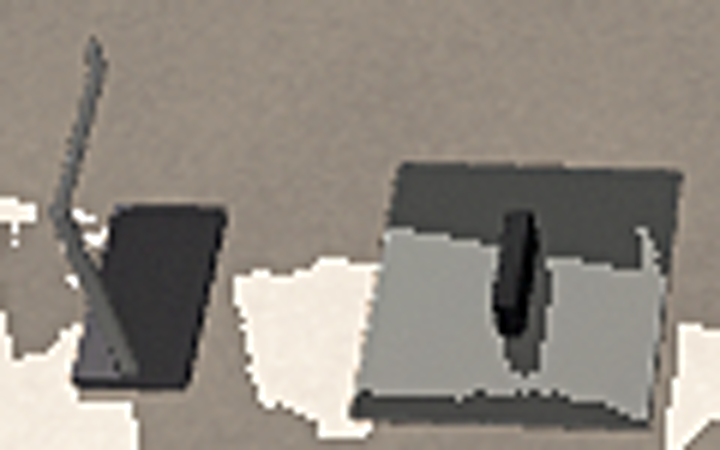

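```bash
cat >> h.py <<'E'
from scipy.optimize import least_squares
def un(c,off,s): c=np.atleast_2d(np.array(c,float)); return (c+0.5)/s-0.5+np.array(off)
def fitpose(obs,p0):
    """obs list of (cam, local pts Nx3, px Nx2); solves x,y,yaw"""
    def res(p):
        out=[]
        for n,L,U in obs:
            L=np.array(L,float); c,s=np.cos(p[2]),np.sin(p[2])
            P=np.c_[p[0]+c*L[:,0]-s*L[:,1],p[1]+s*L[:,0]+c*L[:,1],L[:,2]]
            out.append((proj(n,P)-U).ravel())
        return np.concatenate(out)
    o=least_squares(res,p0,loss='soft_l1'); return o.x,res(o.x).round(1)
E
python3 - <<'E'
from h import *
T=lambda c:un(c,(222,145),8); S=lambda c:un(c,(230,180),8)
a,b=.091,.086
print("tub",fitpose([("top",[[a,b,.07],[a,-b,.07],[-a,b,0],[-a,-b,0]],T([(72,45),(507,55),(45,520),(480,545)])),
 ("scene",[[a,-b,.07],[a,b,.07],[-a,-b,.07],[-a,b,.07],[a,-b,0],[a,b,0]],S([(50,412),(450,430),(93,60),(472,80),(52,488),(447,510)]))],[.65,0,0]))
T2=lambda c:un(c,(308,155),5.5); S2=lambda c:un(c,(100,160),6)
a,b=.093,.088
print("lid",fitpose([("top",[[a,b,.023],[a,-b,.023],[-a,-b,.023],[-a,b,.023]],T2([(47,47),(348,55),(358,370),(45,365)])),
 ("scene",[[-a,-b,.023],[-a,b,.023],[a,b,.018],[a,-b,.018]],S2([(400,165),(682,175),(650,428),(352,416)]))],[.6,-.25,0]))
a,b=.065,.035
print("stand",fitpose([("top",[[a,b,.012],[-a,-b,.012],[-a,b,.012],[.055,0,.173],[-.05,0,.186]],T2([(527,113),(658,328),(537,328),(710,45),(737,243)])),
 ("scene",[[-a,-b,.012],[-a,b,.012],[a,b,.012],[.055,0,.173],[-.05,0,.188]],S2([(118,207),(225,210),(188,383),(60,212),(95,38)]))],[.6,-.5,0]))
print("mugrim", tri(S([(256,284)])[0],T([(274,172)])[0]))
print(onz("top",T([(274,172)])[0],.086),onz("scene",S([(256,284)])[0],.086))
print("handle end", tri(S([(100,330)])[0],T([(457,125)])[0]),onz("top",T([(457,125)])[0],.078),onz("scene",S([(100,330)])[0],.078))
E
```

```text
tub (array([ 0.5603606 ,  0.02944912, -0.07002887]), array([-1.4, -2.3, -0. , -0.9, -0.3,  0.2, -0.3, -0.1, -1. , -1.1,  0.1,
       -0.4, -0.9, -0.6, -0.2, -0.5, -0.1, -0.1, -0. ,  0.1]))
lid (array([ 0.52150142, -0.24498208, -0.04190895]), array([-0.9, -0.4,  0.2, -0.7,  0.2,  0.5, -0.3, -0.1, -0.2, -1.2,  0. ,
       -1.4, -0.1,  0.2, -0.4,  0.5]))
stand (array([ 0.51457248, -0.47149599, -0.03737185]), array([-0.3, -1.8,  0.7,  0.2,  0. , -0.3, -0.3, -0.3, -0.5, -0. , -0.4,
       -1.3,  0.4, -1.2, -0.4, -0.3,  0. , -0.8, -0.1,  0.5]))
mugrim (array([0.59399393, 0.0273547 , 0.08285064]), np.float64(0.0003688369146065583))
[0.59310974 0.02753468 0.086     ] [0.59605632 0.02722852 0.086     ]
handle end (array([ 0.61291088, -0.04063345,  0.07645133]), np.float64(0.0034266695980563196)) [ 0.61249884 -0.04226046  0.078     ] [ 0.61395039 -0.03881646  0.078     ]
```

```bash
cat >> h.py <<'E'
def down(phi):
    x=np.array([np.cos(phi),np.sin(phi),0]); z=np.array([0,0,-1.]); return R.from_matrix(np.c_[x,np.cross(z,x),z])
def near(phi,ref):
    while phi-ref>np.pi/2: phi-=np.pi
    while phi-ref<-np.pi/2: phi+=np.pi
    return phi
def cur():
    s=get_state(); Rc=R.from_quat(s["eef_rot"]); x=Rc.apply([1,0,0]); return s,np.array(s["tool_pos"]),Rc,np.arctan2(x[1],x[0])
def plan(*wps):
    s,p,Rc,phi=cur()
    print("t %.2f"%s["clock"],"pos",p.round(4),"phi %.3f"%phi,"F",s["contact_force"].round(1),"open %.3f"%s["opening"])
    for w in wps:
        P,o=np.array(w[0],float),w[1]
        if o is None: Rt=Rc
        elif isinstance(o,(int,float,np.floating)): Rt=down(near(o,phi))
        else: Rt=o
        d=Rc.inv().apply(P-p)/0.3; rv=(Rc.inv()*Rt).as_rotvec()/np.pi
        print([round(float(v),3) for v in np.r_[d,rv]], "deg %.1f dist %.0fmm"%(np.linalg.norm(rv)*180,np.linalg.norm(P-p)*1e3))
E
python3 - <<'E'
from h import *
print("soapcap",onz("top",(332,102),.18),onz("scene",(188,244),.18)); print("jar",onz("top",(273,112),.1))
plan(([.5,-.3,.25],-np.radians(164.4)),([.594,.027,.16],-np.radians(164.4)),([.594,.027,.0905],-np.radians(164.4)))
E
```

```text
soapcap [ 0.75194565 -0.19311521  0.18      ] [ 0.76256299 -0.19495452  0.18      ]
jar [ 0.75927422 -0.02784981  0.1       ]
t 0.10 pos [ 0.2251 -0.5825  0.257 ] phi -1.202 F [-0.6 -0.8  0.3] open 1.000
[-0.548, -1.194, 0.024, -0.0, 0.0, -0.469] deg 84.5 dist 394mm
[-1.451, -1.88, 0.325, -0.0, 0.0, -0.469] deg 84.5 dist 719mm
[-1.451, -1.88, 0.557, -0.0, 0.0, -0.469] deg 84.5 dist 732mm
```

```bash
sed -i 's/Rt=down(near(o,phi))/Rt=down(o)/' h.py; python3 - <<'E'
from h import *
plan(([.40,-.45,.25],-.75),([.45,-.35,.25],-.4))
E
```

```text
t 0.10 pos [ 0.2251 -0.5825  0.257 ] phi -1.202 F [-0.6 -0.8  0.3] open 1.000
[-0.202, -0.703, 0.024, -0.0, 0.001, -0.144] deg 25.9 dist 220mm
[-0.452, -0.979, 0.024, -0.0, 0.001, -0.255] deg 45.9 dist 324mm
```

play_rows:
  deltas:
    - [[-1, -0.45, -0.98, 0.02, 0, 0, -0.255], [-1, -0.45, -0.98, 0.02, 0, 0, -0.255], [-1, -0.45, -0.98, 0.02, 0, 0, -0.255], [-1, -0.45, -0.98, 0.02, 0, 0, -0.255], [-1, -0.45, -0.98, 0.02, 0, 0, -0.255]]
  force: 30

```text
clock: 0.72
tool_pos: [0.4437, -0.3572, 0.2511]
eef_rot: [0.98, -0.198, -0.001, -0.001]
contact_force: [0.9, -0.6, -0.5]
opening: 1.0
```

```bash
python3 - <<'E'
from h import *
plan(([.594,.027,.2],.272))
print(get_state()["q"].round(2))
E
```

```text
t 0.72 pos [ 0.4437 -0.3572  0.2511] phi -0.398 F [ 0.9 -0.6 -0.5] open 1.000
[-0.035, -1.375, 0.172, -0.001, 0.0, -0.213] deg 38.4 dist 416mm
[ 0.83  0.64 -0.4   1.74  0.32  0.83 -0.11]
```

play_rows:
  deltas:
    - [[-1, -0.03, -1, 0.1, 0, 0, -0.213], [-1, -0.03, -1, 0.1, 0, 0, -0.213], [-1, -0.03, -1, 0.1, 0, 0, -0.213], [-1, -0.03, -1, 0.1, 0, 0, -0.213], [-1, -0.03, -1, 0.1, 0, 0, -0.213]]

```text
clock: 1.35
tool_pos: [0.5521, -0.0747, 0.221]
eef_rot: [0.991, 0.136, -0.001, -0.001]
contact_force: [0.4, -1.2, -0.2]
opening: 0.998
```

```bash
python3 - <<'E'
from h import *
plan(([.594,.027,.16],.272),([.594,.027,.0905],.272))
E
```

```text
t 1.35 pos [ 0.5521 -0.0747  0.221 ] phi 0.273 F [ 0.4 -1.2 -0.2] open 0.998
[0.226, -0.288, 0.204, -0.001, 0.0, 0.0] deg 0.2 dist 126mm
[0.226, -0.288, 0.436, -0.001, 0.0, 0.0] deg 0.2 dist 171mm
```

play_rows:
  deltas:
    - [[-0.7, 0.226, -0.288, 0.2, 0, 0, 0], [-0.7, 0.226, -0.288, 0.2, 0, 0, 0], [-0.7, 0.226, -0.288, 0.2, 0, 0, 0], [-0.7, 0.226, -0.288, 0.2, 0, 0, 0]]

```text
clock: 1.85
tool_pos: [0.5936, 0.0262, 0.1607]
eef_rot: [0.991, 0.136, -0.001, -0.001]
contact_force: [0.1, -0.6, 0.0]
opening: 0.85
```

```bash
python3 - <<'E'
from h import *
t=snap("top");s=snap("scene")
crop(t,222,125,302,217,7,"e1.png");crop(s,220,140,300,248,6,"e2.png")
plan(([.594,.027,.0905],.272))
E
```

```text
t 1.95 pos [0.5939 0.0246 0.1615] phi 0.270 F [1.4 0.3 0.4] open 0.851
[0.003, -0.007, 0.237, -0.0, 0.0, -0.001] deg 0.2 dist 71mm
```

View pics/e1.png

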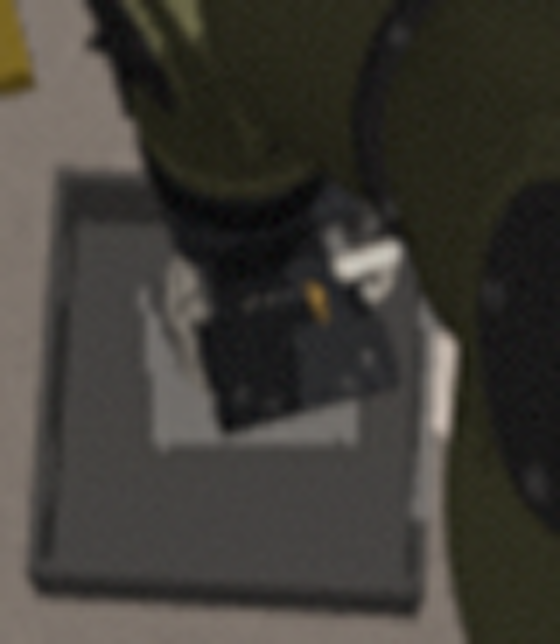

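View pics/e2.png

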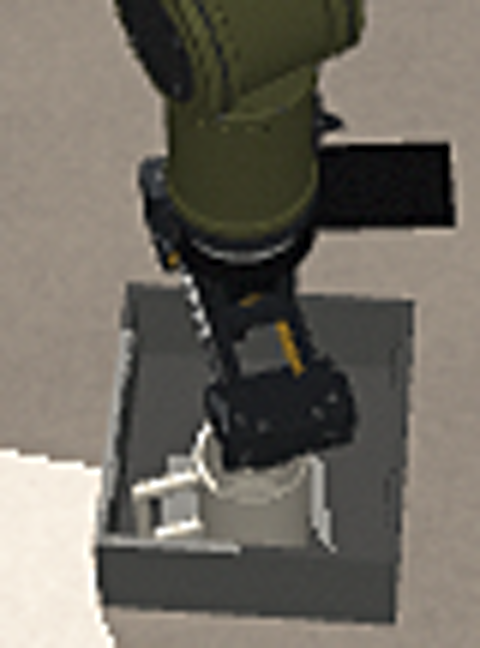

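play_rows:
  deltas:
    - [[-0.7, 0.003, -0.007, 0.12, 0, 0, 0], [-0.7, 0.003, -0.007, 0.2, 0, 0, 0], [-0.7, 0.003, -0.007, 0.237, 0, 0, 0], [-0.7, 0.003, -0.007, 0.237, 0, 0, 0], [-0.7, 0.003, -0.007, 0.237, 0, 0, 0]]

```text
clock: 2.58
tool_pos: [0.5948, 0.0266, 0.0915]
eef_rot: [0.991, 0.134, 0.0, -0.001]
contact_force: [0.6, 0.5, 0.3]
opening: 0.851
```

```bash
python3 - <<'E'
from h import *
s=snap("scene")
crop(s,220,140,300,248,6,"e3.png")
plan(([.594,.027,.0905],.272))
E
```

```text
t 2.62 pos [0.5949 0.0268 0.0916] phi 0.269 F [-0.5  0.1 -0.7] open 0.848
[-0.003, -0.001, 0.004, -0.0, -0.0, -0.001] deg 0.2 dist 1mm
```

View pics/e3.png

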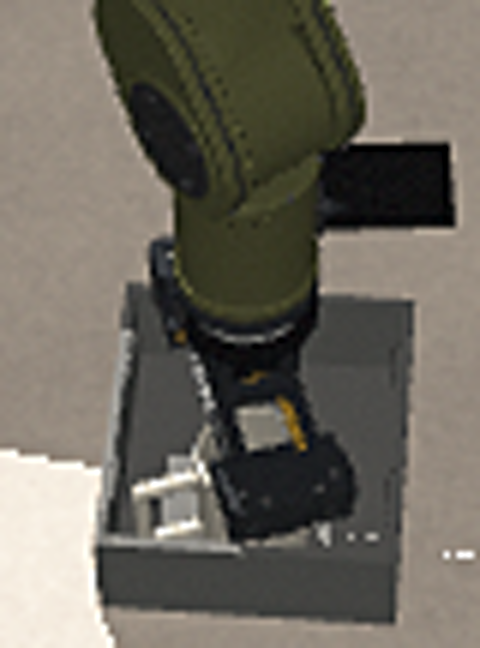

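play_rows:
  deltas:
    - [[1, 0, 0, 0.004, 0, 0, 0], [1, 0, 0, 0.004, 0, 0, 0], [1, 0, 0, 0.004, 0, 0, 0], [1, 0, 0, 0.004, 0, 0, 0], [1, 0, 0, 0.004, 0, 0, 0]]
  force: 35

```text
clock: 3.25
tool_pos: [0.5949, 0.0269, 0.091]
eef_rot: [0.991, 0.134, 0.001, -0.001]
contact_force: [-1.6, -0.1, 6.2]
opening: 0.721
```

play_rows:
  deltas:
    - [[1, 0, 0, -0.05, 0, 0, 0], [1, 0, 0, -0.15, 0, 0, 0], [1, 0, 0, -0.35, 0, 0, 0], [1, 0, 0, -0.45, 0, 0, 0], [1, 0, 0, -0.45, 0, 0, 0]]

```text
clock: 3.88
tool_pos: [0.5963, 0.0271, 0.2287]
eef_rot: [0.991, 0.134, 0.003, -0.001]
contact_force: [0.3, -1.0, -2.4]
opening: 0.725
```

```bash
python3 - <<'E'
from h import *
s=snap("scene")
crop(s,200,100,320,248,4,"e4.png")
# targets: handle center at hook-local; mug axis = TCP, mug y dir = phi-90... 
ph=0.272-np.radians(17.7)
plan(([.45,-.10,.23],ph))
E
```

```text
t 3.92 pos [0.595  0.0265 0.2266] phi 0.269 F [-1.4 -0.5 -3.2] open 0.723
[-0.578, 0.278, -0.013, -0.0, -0.001, 0.097] deg 17.5 dist 192mm
```

View pics/e4.png

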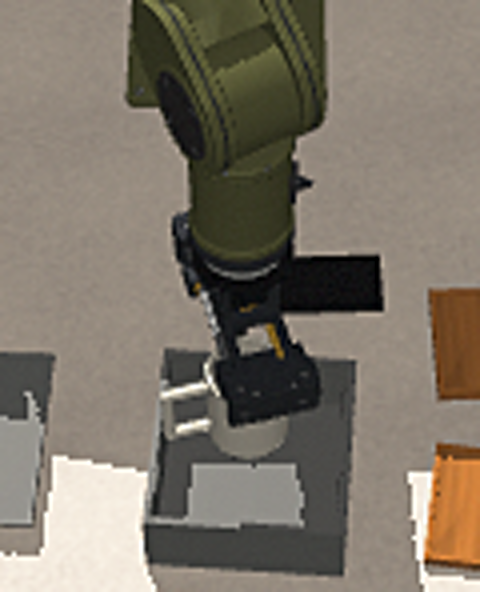

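play_rows:
  deltas:
    - [[1, -0.15, 0.07, -0.01, 0, 0, 0.03], [1, -0.3, 0.14, -0.01, 0, 0, 0.06], [1, -0.45, 0.21, -0.01, 0, 0, 0.097], [1, -0.578, 0.278, -0.01, 0, 0, 0.097], [1, -0.578, 0.278, -0.01, 0, 0, 0.097]]

```text
clock: 4.55
tool_pos: [0.4454, -0.103, 0.2274]
eef_rot: [1.0, -0.02, -0.003, 0.0]
contact_force: [0.1, 1.0, -2.4]
opening: 0.726
```

```bash
python3 - <<'E'
from h import *
plan(([.415,-.35,.22],-.037),([.42,-.4212,.22],-.037))
E
```

```text
t 4.55 pos [ 0.4454 -0.103   0.2274] phi -0.040 F [ 0.1  1.  -2.4] open 0.726
[-0.068, 0.827, 0.026, 0.0, 0.002, -0.001] deg 0.4 dist 249mm
[-0.042, 1.063, 0.026, 0.0, 0.002, -0.001] deg 0.4 dist 319mm
```

play_rows:
  deltas:
    - [[1, -0.02, 0.18, 0.02, 0, 0, 0], [1, -0.04, 0.36, 0.02, 0, 0, 0], [1, -0.05, 0.54, 0.02, 0, 0, 0], [1, -0.05, 0.72, 0.02, 0, 0, 0], [1, -0.05, 0.83, 0.025, 0, 0, 0]]

```text
clock: 5.18
tool_pos: [0.4198, -0.3538, 0.2187]
eef_rot: [1.0, -0.021, -0.003, 0.0]
contact_force: [0.9, -0.2, -3.8]
opening: 0.724
```

```bash
python3 - <<'E'
from h import *
t=snap("top");s=snap("scene")
crop(t,290,125,462,257,4,"f1.png");crop(s,90,110,230,248,4,"f2.png")
plan(([.42,-.4212,.22],-.037))
a=np.array([.9993,-.037,0]);h=np.array([.5146,-.4715,.17])
for n in("top","scene"): print(proj(n,[h,h-.05*a,h-.05*a+[0,0,.018],h+.055*a]).round(1))
E
```

```text
t 5.28 pos [ 0.4192 -0.3555  0.2182] phi -0.047 F [-0.2 -0.6 -2.5] open 0.723
[0.013, 0.219, -0.006, 0.001, 0.002, -0.003] deg 0.7 dist 66mm
[[437.3 182. ]
 [438.5 199.8]
 [441.4 198.6]
 [436.  162.8]]
[[113.5 181.4]
 [116.6 169.8]
 [115.3 166.5]
 [109.8 194.7]]
```

View pics/f1.png

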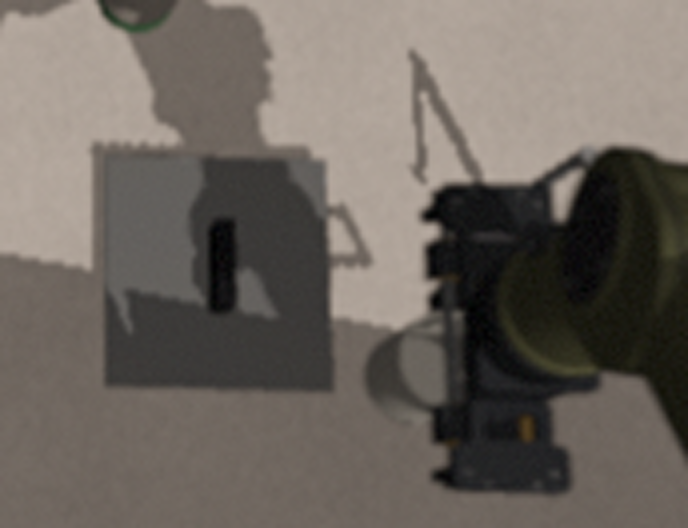

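View pics/f2.png

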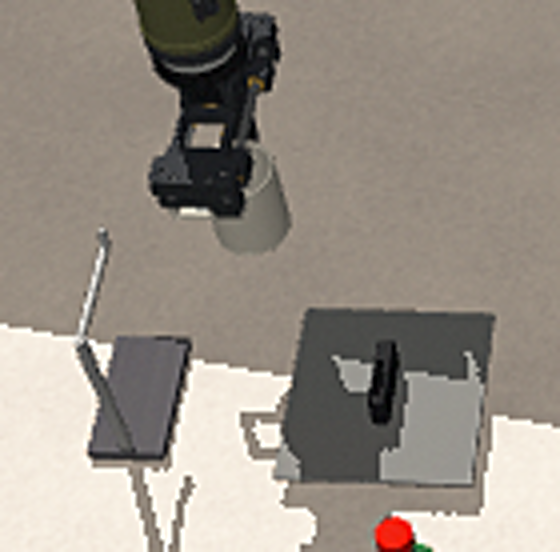

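play_rows:
  deltas:
    - [[1, 0.007, 0.11, -0.006, 0, 0, -0.003], [1, 0.013, 0.219, -0.006, 0, 0, -0.003], [1, 0.013, 0.219, -0.006, 0, 0, -0.003], [1, 0.013, 0.219, -0.006, 0, 0, -0.003]]

```text
clock: 5.78
tool_pos: [0.4206, -0.4191, 0.2192]
eef_rot: [1.0, -0.018, -0.004, -0.001]
contact_force: [0.3, 0.3, -1.6]
opening: 0.723
```

```bash
python3 - <<'E'
from h import *
t=snap("top");s=snap("scene")
crop(t,350,125,502,257,4,"f3.png");crop(s,90,80,230,248,4,"f4.png")
plan(([.424,-.4212,.22],-.037),([.47,-.4228,.22],-.037),([.5163,-.4245,.22],-.037))
E
```

```text
t 5.88 pos [ 0.4207 -0.4192  0.2198] phi -0.035 F [ 0.4 -0.1 -1.4] open 0.724
[0.011, 0.006, -0.001, -0.0, 0.002, 0.001] deg 0.4 dist 4mm
[0.165, 0.006, -0.002, -0.0, 0.002, 0.001] deg 0.4 dist 49mm
[0.319, 0.007, -0.003, -0.0, 0.002, 0.001] deg 0.4 dist 96mm
```

View pics/f3.png

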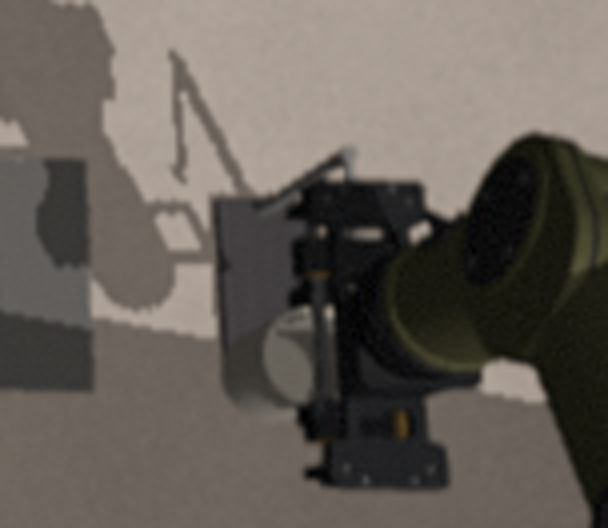

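View pics/f4.png

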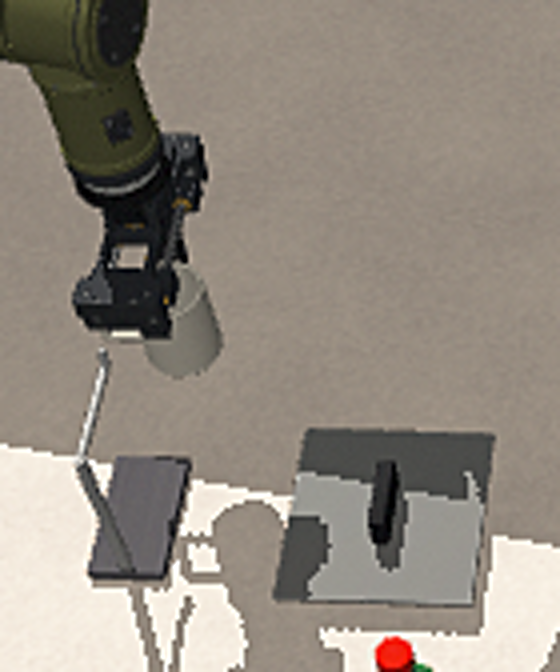

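```bash
python3 - <<'E'
from h import *
p=np.array([.4207,-.4192,0]);a=np.array([.9993,-.037,0]);n=np.array([.037,.9993,0])
for nm in("top","scene"):
  print(nm,proj(nm,[p-n*y+[0,0,.135+z] for y,z in((33,78),(71,73),(71,11),(61,63),(61,21),(33,21),(0,0))for y,z in[(y/1000,z/1000)]]).round(1))
E
```

```text
top [[440.8 213.9]
 [454.6 214.5]
 [443.9 217.9]
 [449.  215. ]
 [441.9 217.3]
 [431.6 217.1]
 [416.5 217.9]]
scene [[120.9 151.5]
 [110.3 152.2]
 [114.9 163.6]
 [113.9 154.2]
 [117.  161.9]
 [124.9 162.1]
 [135.5 166.1]]
```

play_rows:
  deltas:
    - [[1, 0.06, 0.006, -0.002, 0, 0.002, 0.001], [1, 0.12, 0.006, -0.002, 0, 0.002, 0.001], [1, 0.18, 0.006, -0.002, 0, 0.002, 0.001], [1, 0.24, 0.007, -0.003, 0, 0.002, 0.001], [1, 0.3, 0.007, -0.003, 0, 0.002, 0.001]]

```text
clock: 6.5
tool_pos: [0.5115, -0.4228, 0.22]
eef_rot: [1.0, -0.018, -0.001, -0.0]
contact_force: [-0.8, -0.2, -2.1]
opening: 0.727
```

```bash
python3 - <<'E'
from h import *
t=snap("top");s=snap("scene")
crop(t,350,105,502,257,4,"f5.png");crop(s,90,80,230,248,4,"f6.png")
plan(([.5163,-.4245,.198],-.037))
E
```

```text
t 6.60 pos [ 0.5132 -0.4219  0.22  ] phi -0.034 F [-0.1  1.1 -2.2] open 0.725
[0.011, 0.008, 0.073, -0.0, -0.0, 0.001] deg 0.2 dist 22mm
```

View pics/f5.png

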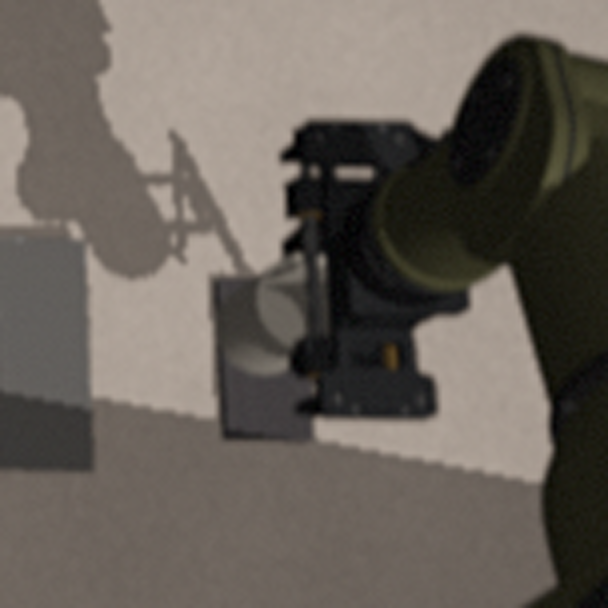

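View pics/f6.png

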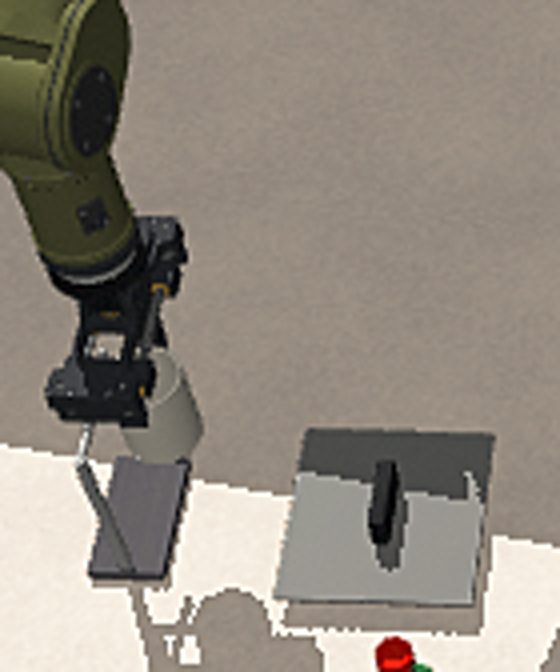

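play_rows:
  deltas:
    - [[1, 0.011, 0.008, 0.03, 0, 0, 0], [1, 0.011, 0.008, 0.055, 0, 0, 0], [1, 0.011, 0.008, 0.07, 0, 0, 0], [1, 0.011, 0.008, 0.08, 0, 0, 0]]

```text
clock: 7.1
tool_pos: [0.5158, -0.4245, 0.1955]
eef_rot: [1.0, -0.017, 0.0, -0.001]
contact_force: [-0.8, 0.7, 1.3]
opening: 0.727
```

```bash
cat > tilt.py <<'E'
from h import *
a=np.array([np.cos(-.037),np.sin(-.037),0]);n=np.array([-a[1],a[0],0]);z=np.array([0,0,1.]);H=np.array([.5146,-.4715,.170])
w=[]
for th,ly,lz in((10,48,59),(20,49,59),(30,50,59),(40,51,59),(40,51,59)):
    t=np.radians(th); h=-n*np.cos(t)+z*np.sin(t); u=z*np.cos(t)+n*np.sin(t)
    P=H+a*.0015-ly/1000*h+(85-lz)/1000*u
    w.append((P,R.from_rotvec(-t*a)*down(-.037)))
plan(*w); print([x[0].round(3) for x in w])
E
python3 tilt.py
```

```text
t 7.10 pos [ 0.5158 -0.4245  0.1955] phi -0.034 F [-0.8  0.7  1.3] open 0.727
[0.007, -0.016, 0.028, -0.056, -0.0, 0.001] deg 10.1 dist 10mm
[0.007, -0.026, 0.06, -0.112, -0.0, 0.001] deg 20.1 dist 20mm
[0.007, -0.031, 0.093, -0.167, -0.0, 0.001] deg 30.1 dist 30mm
[0.007, -0.029, 0.128, -0.223, -0.0, 0.001] deg 40.1 dist 39mm
[0.007, -0.029, 0.128, -0.223, -0.0, 0.001] deg 40.1 dist 39mm
[array([ 0.518, -0.42 ,  0.187]), array([ 0.518, -0.417,  0.178]), array([ 0.518, -0.415,  0.168]), array([ 0.518, -0.416,  0.157]), array([ 0.518, -0.416,  0.157])]
```

play_rows:
  deltas:
    - [[1, 0.005, -0.016, 0.028, -0.056, 0, 0.001], [1, 0.005, -0.026, 0.06, -0.112, 0, 0.001], [1, 0.005, -0.031, 0.093, -0.167, 0, 0.001], [1, 0.005, -0.029, 0.128, -0.223, 0, 0.001], [1, 0.005, -0.029, 0.128, -0.223, 0, 0.001]]

```text
clock: 7.72
tool_pos: [0.5189, -0.4128, 0.1559]
eef_rot: [0.939, -0.015, -0.006, 0.343]
contact_force: [-0.4, -0.7, -2.2]
opening: 0.726
```

```bash
python3 - <<'E'
from h import *
t=snap("top");s=snap("scene")
crop(t,350,105,502,257,4,"f7.png");crop(s,90,80,230,248,4,"f8.png")
plan()
E
```

```text
t 7.83 pos [ 0.5191 -0.4128  0.1557] phi -0.032 F [-0.7 -0.4 -2.1] open 0.721
```

View pics/f7.png

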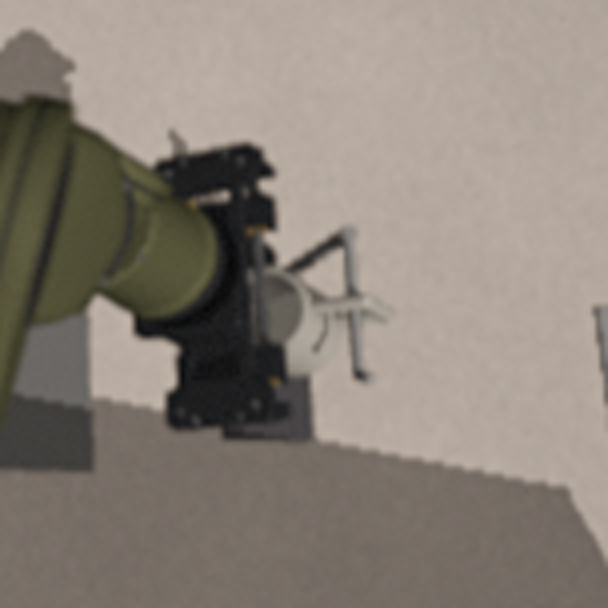

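View pics/f8.png

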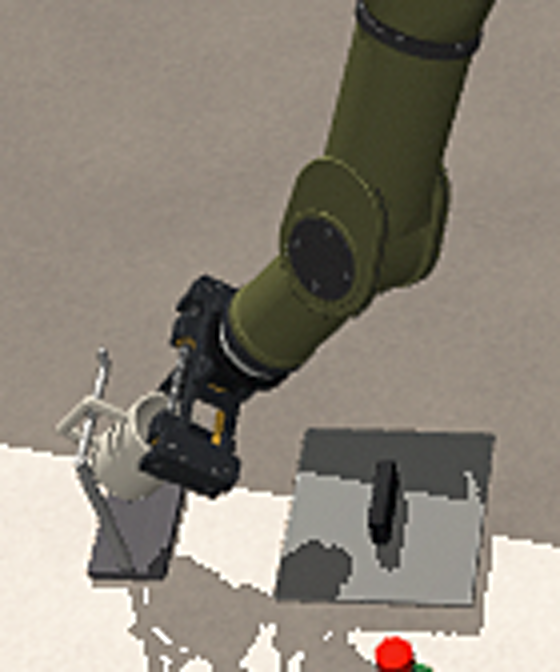

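play_rows:
  deltas:
    - [[-1, 0, 0, 0, 0, 0, 0], [-1, 0, 0, 0, 0, 0, 0], [-1, 0, 0, 0, 0, 0, 0], [-1, 0, 0, -0.1, 0, 0, 0], [-1, 0, 0, -0.25, 0, 0, 0]]

```text
clock: 8.45
tool_pos: [0.5194, -0.3654, 0.2135]
eef_rot: [0.94, -0.016, -0.007, 0.341]
contact_force: [0.3, 0.5, 0.3]
opening: 1.001
```

play_rows:
  deltas:
    - [[-1, 0, 0, -0.1, 0, 0, 0], [-1, 0, 0, -0.25, 0.05, 0, 0], [-1, 0, 0, -0.3, 0.11, 0, 0], [-1, 0, 0, -0.3, 0.16, 0, 0], [-1, 0, 0, -0.3, 0.223, 0, 0]]

```text
clock: 9.07
tool_pos: [0.5218, -0.3075, 0.2845]
eef_rot: [1.0, -0.017, 0.001, 0.001]
contact_force: [0.6, -0.2, -1.4]
opening: 0.999
```

```bash
python3 - <<'E'
from h import *
t=snap("top","top1.png");s=snap("scene","scene1.png")
crop(t,350,105,502,257,4,"g1.png");crop(s,90,130,230,248,4,"g2.png")
plan()
E
```

```text
t 9.18 pos [ 0.5186 -0.3164  0.2832] phi -0.049 F [-1.5 -0.6 -1.3] open 1.000
```

View pics/top1.png

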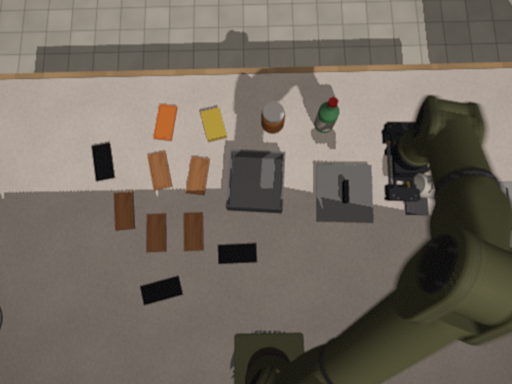

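View pics/g2.png

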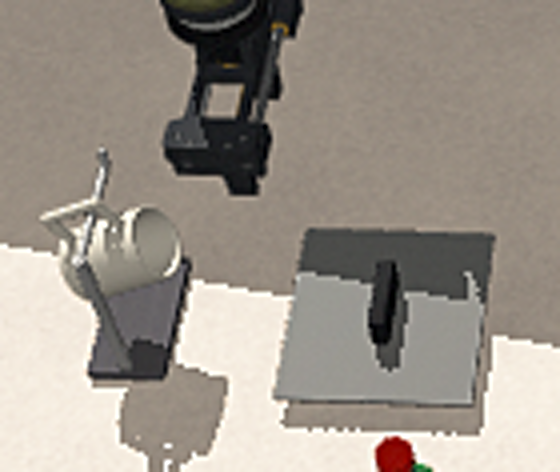

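```bash
cat > dish.py <<'E'
from h import *
import sys
def dishes(n,im):
    hsv=cv2.cvtColor(im,cv2.COLOR_BGR2HSV)
    m=cv2.inRange(hsv,(5,80,40),(16,225,230))
    m=cv2.morphologyEx(m,cv2.MORPH_OPEN,np.ones((3,3)))
    out=[]
    for c in cv2.findContours(m,cv2.RETR_EXTERNAL,cv2.CHAIN_APPROX_NONE)[0]:
        if cv2.contourArea(c)<150: continue
        P=np.array([onz(n,p,.012)[:2] for p in c[:,0]])*1000
        (cx,cy),(w,h),ang=cv2.minAreaRect(P.astype(np.float32))
        if w<h: w,h=h,w; ang+=90
        ang=(ang+90)%180-90
        mean=np.median(im[cv2.drawContours(np.zeros(im.shape[:2],np.uint8),[c],-1,1,-1)>0],0)
        out.append((cx,cy,w,h,ang,c[:,0].mean(0).round(),mean))
    return out
if __name__=="__main__":
  for n,f in(("top",sys.argv[1]),("scene",sys.argv[2])):
    print(n)
    for d in dishes(n,cv2.imread("pics/"+f)): print("%.1f %.1f  %.1fx%.1f ang %.1f"%d[:5],d[5],d[6])
E
python3 dish.py top1.png scene1.png
```

```text
top
406.9 343.5  119.1x59.6 ang 1.6 [156. 232.] [35. 57. 89.]
408.8 228.1  118.8x59.6 ang 0.5 [193. 231.] [36. 58. 90.]
478.1 447.0  121.4x61.9 ang 5.3 [124. 210.] [35. 57. 88.]
587.6 215.3  121.7x60.1 ang -7.8 [197. 175.] [ 60.  95. 141.]
606.3 338.4  122.3x59.6 ang 12.0 [159. 170.] [ 61.  96. 142.]
748.9 -28.2  69.3x43.9 ang 85.6 [272. 125.] [25. 51. 85.]
770.5 324.4  123.8x63.0 ang -7.7 [165. 122.] [ 45. 103. 186.]
948.4 -50.8  131.1x18.3 ang 88.7 [278.  70.] [50. 71. 91.]
949.1 -668.7  323.2x20.3 ang -89.9 [463.  65.] [ 81. 113. 143.]
scene
613.2 338.9  127.6x62.1 ang 11.9 [352. 231.] [ 58. 125. 203.]
594.3 215.8  127.4x59.9 ang -8.2 [316. 227.] [ 58. 125. 203.]
485.3 447.8  128.4x63.4 ang 5.4 [378. 201.] [ 34.  70. 114.]
416.0 344.0  126.2x62.1 ang 1.5 [347. 185.] [ 34.  70. 114.]
415.7 227.6  126.7x61.8 ang 1.6 [316. 186.] [ 34.  71. 114.]
193.1 -1011.4  191.8x35.1 ang 17.6 [  2. 143.] [22. 43. 69.]
```

```bash
python3 - <<'E'
from h import *
plan(([.47,-.05,.25],.75),([.41,.2285,.12],1.588))
E
```

```text
t 9.18 pos [ 0.5186 -0.3164  0.2832] phi -0.049 F [-1.5 -0.6 -1.3] open 1.000
[-0.205, -0.88, 0.103, 0.003, 0.001, -0.254] deg 45.8 dist 273mm
[-0.45, -1.801, 0.528, 0.002, 0.003, -0.521] deg 93.8 dist 579mm
```

play_rows:
  deltas:
    - [[-0.68, -0.2, -0.88, 0.1, 0.003, 0, -0.254], [-0.68, -0.2, -0.88, 0.1, 0.003, 0, -0.254], [-0.68, -0.2, -0.88, 0.1, 0.003, 0, -0.254], [-0.68, -0.2, -0.88, 0.1, 0.003, 0, -0.254], [-0.68, -0.2, -0.88, 0.1, 0.003, 0, -0.254]]

```text
clock: 9.8
tool_pos: [0.4701, -0.0451, 0.2509]
eef_rot: [0.929, 0.371, -0.002, -0.001]
contact_force: [0.1, -0.7, 0.3]
opening: 0.841
```

```bash
python3 - <<'E'
from h import *
plan(([.41,.2285,.12],1.588))
E
```

```text
t 9.80 pos [ 0.4701 -0.0451  0.2509] phi 0.760 F [ 0.1 -0.7  0.3] open 0.841
[0.484, -0.798, 0.437, -0.001, 0.001, -0.264] deg 47.5 dist 309mm
```

play_rows:
  deltas:
    - [[-0.68, 0.484, -0.798, 0.15, 0, 0, -0.264], [-0.68, 0.484, -0.798, 0.2, 0, 0, -0.264], [-0.68, 0.484, -0.798, 0.3, 0, 0, -0.264], [-0.68, 0.484, -0.798, 0.437, 0, 0, -0.264], [-0.68, 0.484, -0.798, 0.437, 0, 0, -0.264]]

```text
clock: 10.42
tool_pos: [0.4117, 0.2227, 0.1247]
eef_rot: [0.7, 0.714, -0.001, -0.001]
contact_force: [1.1, 0.9, 0.2]
opening: 0.842
```

```bash
python3 - <<'E'
from h import *
plan(([.41,.2285,.06],1.588),([.41,.2285,.0235],1.588))
E
```

```text
t 10.43 pos [0.4117 0.2227 0.1247] phi 1.592 F [1.1 0.9 0.2] open 0.842
[0.019, -0.005, 0.216, -0.001, 0.0, 0.001] deg 0.2 dist 65mm
[0.02, -0.005, 0.337, -0.001, 0.0, 0.001] deg 0.2 dist 101mm
```

play_rows:
  deltas:
    - [[-0.68, 0.019, -0.005, 0.1, 0, 0, 0], [-0.68, 0.019, -0.005, 0.22, 0, 0, 0], [-0.68, 0.019, -0.005, 0.3, 0, 0, 0], [-0.68, 0.02, -0.005, 0.337, 0, 0, 0], [-0.68, 0.02, -0.005, 0.337, 0, 0, 0]]

```text
clock: 11.05
tool_pos: [0.4097, 0.2286, 0.0231]
eef_rot: [0.699, 0.715, -0.002, 0.0]
contact_force: [-0.2, -0.3, 0.7]
opening: 0.839
```

```bash
python3 - <<'E'
from h import *
t=snap("top");s=snap("scene")
crop(t,130,175,242,287,5,"i1.png");crop(s,270,130,382,242,5,"i2.png")
plan(([.41,.2285,.0235],1.588))
E
```

```text
t 11.15 pos [0.4101 0.2287 0.024 ] phi 1.592 F [-0.7 -0.3  1.2] open 0.837
[-0.001, -0.0, 0.002, -0.0, 0.0, 0.001] deg 0.2 dist 1mm
```

View pics/i2.png

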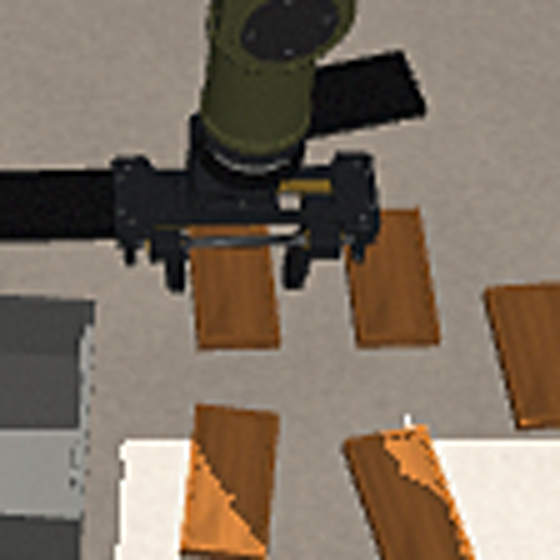

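play_rows:
  deltas:
    - [[1, 0, 0, 0.002, 0, 0, 0], [1, 0, 0, 0.002, 0, 0, 0], [1, 0, 0, 0.002, 0, 0, 0], [1, 0, 0, 0.002, 0, 0, 0], [1, 0, 0, -0.05, 0, 0, 0]]
  force: 30

```text
clock: 11.78
tool_pos: [0.4096, 0.2286, 0.0386]
eef_rot: [0.699, 0.715, -0.002, -0.0]
contact_force: [0.1, 0.8, -1.3]
opening: 0.675
```

```bash
python3 - <<'E'
from h import *
plan(([.41,.2285,.16],1.588),([.5604,.0294,.16],1.501))
E
```

```text
t 11.78 pos [0.4096 0.2286 0.0386] phi 1.593 F [ 0.1  0.8 -1.3] open 0.675
[-0.001, 0.0, -0.405, -0.001, 0.001, 0.001] deg 0.3 dist 121mm
[-0.676, 0.487, -0.404, -0.001, 0.001, 0.029] deg 5.3 dist 278mm
```

play_rows:
  deltas:
    - [[1, 0, 0, -0.2, 0, 0, 0], [1, -0.1, 0.07, -0.35, 0, 0, 0.01], [1, -0.25, 0.18, -0.404, 0, 0, 0.029], [1, -0.4, 0.29, -0.404, 0, 0, 0.029], [1, -0.55, 0.4, -0.404, 0, 0, 0.029]]

```text
clock: 12.4
tool_pos: [0.5343, 0.0645, 0.1603]
eef_rot: [0.731, 0.682, -0.002, 0.0]
contact_force: [-0.6, 0.0, -0.5]
opening: 0.671
```

```bash
python3 - <<'E'
from h import *
plan(([.5604,.0294,.15],1.501))
E
```

```text
t 12.40 pos [0.5343 0.0645 0.1603] phi 1.501 F [-0.6  0.  -0.5] open 0.671
[-0.111, 0.095, 0.034, -0.001, 0.001, 0.0] deg 0.2 dist 45mm
```

play_rows:
  deltas:
    - [[1, -0.111, 0.095, 0.034, 0, 0, 0], [1, -0.111, 0.095, 0.034, 0, 0, 0]]

```text
clock: 12.65
tool_pos: [0.5614, 0.0238, 0.1486]
eef_rot: [0.734, 0.679, -0.003, 0.001]
contact_force: [0.3, 0.7, -1.2]
opening: 0.673
```

```bash
python3 - <<'E'
from h import *
t=snap("top");s=snap("scene")
crop(t,202,125,302,225,5,"j1.png");crop(s,210,140,310,248,5,"j2.png")
plan(([.5604,.0294,.07],1.501),([.5604,.0294,.031],1.501))
E
```

```text
t 12.75 pos [0.5599 0.0292 0.1497] phi 1.500 F [-0.5  0.6 -0.9] open 0.673
[0.001, 0.003, 0.266, -0.001, 0.001, -0.0] deg 0.2 dist 80mm
[0.002, 0.003, 0.396, -0.001, 0.001, -0.0] deg 0.2 dist 119mm
```

View pics/j1.png

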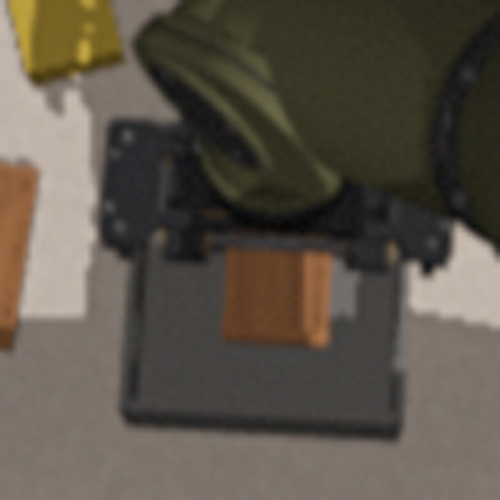

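View pics/j2.png

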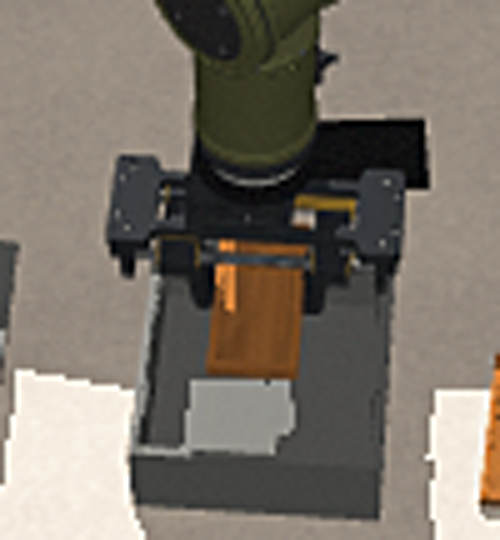

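play_rows:
  deltas:
    - [[1, 0.001, 0.003, 0.15, 0, 0, 0], [1, 0.001, 0.003, 0.28, 0, 0, 0], [1, 0.002, 0.003, 0.36, 0, 0, 0], [1, 0.002, 0.003, 0.395, 0, 0, 0], [1, 0.002, 0.003, 0.395, 0, 0, 0]]

```text
clock: 13.38
tool_pos: [0.5601, 0.0308, 0.0315]
eef_rot: [0.731, 0.682, -0.002, -0.001]
contact_force: [0.2, 0.6, -0.8]
opening: 0.678
```

play_rows:
  deltas:
    - [[1, 0, 0, 0.003, 0, 0, 0], [-0.68, 0, 0, 0.003, 0, 0, 0], [-0.68, 0, 0, 0.003, 0, 0, 0], [-0.68, 0, 0, -0.1, 0, 0, 0], [-0.68, 0, 0, -0.3, 0, 0, 0]]

```text
clock: 14.0
tool_pos: [0.5591, 0.0303, 0.121]
eef_rot: [0.731, 0.682, -0.004, -0.002]
contact_force: [1.7, 0.5, 0.3]
opening: 0.846
```

```bash
python3 - <<'E'
from h import *
plan(([.409,.344,.14],1.599),([.409,.344,.06],1.599),([.409,.344,.0235],1.599))
E
```

```text
t 14.00 pos [0.5591 0.0303 0.121 ] phi 1.502 F [1.7 0.5 0.3] open 0.846
[1.009, -0.571, -0.061, -0.002, 0.001, -0.031] deg 5.6 dist 348mm
[1.009, -0.569, 0.205, -0.002, 0.001, -0.031] deg 5.6 dist 353mm
[1.01, -0.568, 0.327, -0.002, 0.001, -0.031] deg 5.6 dist 361mm
```

play_rows:
  deltas:
    - [[-0.68, 0.18, -0.1, -0.06, 0, 0, -0.031], [-0.68, 0.36, -0.2, -0.06, 0, 0, -0.031], [-0.68, 0.54, -0.3, -0.06, 0, 0, -0.031], [-0.68, 0.72, -0.4, -0.06, 0, 0, -0.031], [-0.68, 0.9, -0.51, -0.06, 0, 0, -0.031]]

```text
clock: 14.62
tool_pos: [0.4249, 0.3113, 0.1399]
eef_rot: [0.697, 0.717, -0.003, -0.002]
contact_force: [-0.2, 0.2, -0.8]
opening: 0.839
```

```bash
python3 - <<'E'
from h import *
t=snap("top","top2.png");s=snap("scene","scene2.png")
crop(t,212,135,302,225,6,"k1.png");crop(s,230,170,310,250,6,"k2.png")
plan(([.409,.344,.07],1.599),([.409,.344,.0235],1.599))
E
```

```text
t 14.72 pos [0.4206 0.3189 0.1411] phi 1.612 F [ 0.1 -0.6  0.1] open 0.838
[0.083, -0.033, 0.238, -0.003, -0.002, 0.004] deg 1.0 dist 76mm
[0.082, -0.032, 0.393, -0.003, -0.002, 0.004] deg 1.0 dist 121mm
```

View pics/k1.png

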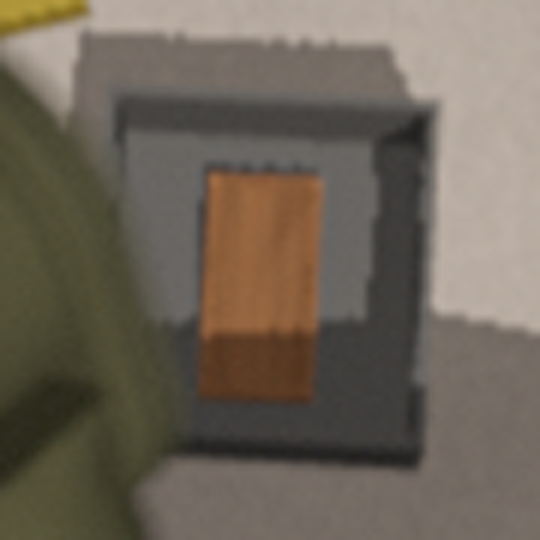

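View pics/k2.png

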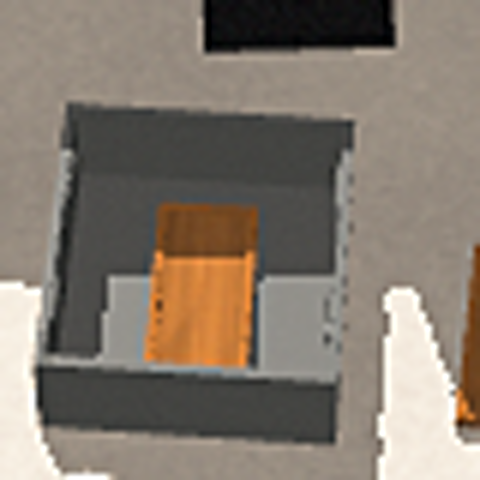

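play_rows:
  deltas:
    - [[-0.68, 0.083, -0.033, 0.1, 0, 0, 0.004], [-0.68, 0.083, -0.033, 0.25, 0, 0, 0.004], [-0.68, 0.082, -0.032, 0.35, 0, 0, 0.004], [-0.68, 0.082, -0.032, 0.393, 0, 0, 0.004], [-0.68, 0.082, -0.032, 0.393, 0, 0, 0.004]]

```text
clock: 15.35
tool_pos: [0.4091, 0.3437, 0.0234]
eef_rot: [0.697, 0.717, -0.001, -0.006]
contact_force: [-0.2, -0.3, 0.1]
opening: 0.84
```

```bash
python3 - <<'E'
from h import *
plan(([.409,.344,.0235],1.599))
T=lambda c:un(c,(212,135),6); S=lambda c:un(c,(230,170),6)
a,b=.091,.086
print("tub",fitpose([("top",[[a,b,.07],[a,-b,.07],[-a,-b,0]],T([(112,90),(440,103),(418,466)])),
 ("scene",[[a,-b,.07],[a,b,.07],[-a,-b,.07],[-a,b,.07],[a,-b,0],[a,b,0]],S([(37,362),(338,380),(67,103),(355,120),(42,424),(335,443)]))],[.56,0.03,-.07]))
a,b=.06,.03
print("dish",fitpose([("top",[[a,b,.018],[a,-b,.018],[-a,-b,.018],[-a,b,.018]],T([(207,170),(322,172),(313,402),(198,395)])),
 ("scene",[[-a,-b,.018],[-a,b,.018]],S([(158,203),(258,204)]))],[.56,0.03,-.07]))
E
```

```text
t 15.35 pos [0.4091 0.3437 0.0234] phi 1.599 F [-0.2 -0.3  0.1] open 0.840
[0.001, -0.0, -0.0, -0.003, -0.002, 0.0] deg 0.7 dist 0mm
tub (array([ 0.5596343 ,  0.03000495, -0.07146596]), array([-1.2, -1.5, -0.1, -0.9, -0.2,  0.6, -0.8, -0.2,  0.1, -0.1, -0.2,
       -0.4, -0.2, -0.6, -0.5, -0. ,  0.1, -0.1]))
dish (array([ 0.56071867,  0.03149525, -0.05562858]), array([ 0.1,  0.2, -0.2,  0.6, -0.1, -0.8, -0. , -0.4, -0.1, -0.5, -0.2,
        0.1]))
```

play_rows:
  deltas:
    - [[1, 0, 0, 0, 0, 0, 0], [1, 0, 0, 0, 0, 0, 0], [1, 0, 0, 0, 0, 0, 0], [1, 0, 0, 0, 0, 0, 0], [1, 0, 0, -0.05, 0, 0, 0]]

```text
clock: 15.98
tool_pos: [0.4089, 0.3431, 0.0386]
eef_rot: [0.697, 0.717, -0.001, -0.005]
contact_force: [-0.6, 0.1, -0.9]
opening: 0.675
```

```bash
python3 - <<'E'
from h import *
plan(([.5604,.0300,.16],1.501))
E
```

```text
t 15.97 pos [0.4089 0.3431 0.0386] phi 1.600 F [-0.6  0.1 -0.9] open 0.675
[-1.056, 0.471, -0.416, -0.003, -0.002, 0.031] deg 5.7 dist 368mm
```

play_rows:
  deltas:
    - [[1, 0, 0, -0.2, 0, 0, 0], [1, -0.15, 0.07, -0.35, 0, 0, 0.01], [1, -0.33, 0.15, -0.416, 0, 0, 0.031], [1, -0.51, 0.23, -0.416, -0.003, -0.002, 0.031], [1, -0.69, 0.31, -0.416, -0.003, -0.002, 0.031]]

```text
clock: 16.6
tool_pos: [0.5098, 0.1363, 0.1627]
eef_rot: [0.731, 0.683, 0.0, 0.001]
contact_force: [0.9, 0.7, -0.6]
opening: 0.672
```

```bash
python3 - <<'E'
from h import *
plan(([.5604,.0300,.14],1.501))
E
```

```text
t 16.60 pos [0.5098 0.1363 0.1627] phi 1.503 F [ 0.9  0.7 -0.6] open 0.672
[-0.342, 0.192, 0.076, 0.0, 0.0, 0.001] deg 0.1 dist 120mm
```

play_rows:
  deltas:
    - [[1, -0.17, 0.096, 0.03, 0, 0, 0], [1, -0.3, 0.17, 0.076, 0, 0, 0], [1, -0.342, 0.192, 0.076, 0, 0, 0], [1, -0.342, 0.192, 0.076, 0, 0, 0]]

```text
clock: 17.1
tool_pos: [0.5602, 0.0299, 0.1406]
eef_rot: [0.731, 0.682, 0.0, 0.0]
contact_force: [-0.7, 0.7, -0.9]
opening: 0.675
```

```bash
python3 - <<'E'
from h import *
plan(([.5604,.0300,.07],1.501),([.5604,.0300,.043],1.501))
E
```

```text
t 17.10 pos [0.5602 0.0299 0.1406] phi 1.502 F [-0.7  0.7 -0.9] open 0.675
[0.0, 0.0, 0.235, 0.0, -0.0, 0.0] deg 0.1 dist 71mm
[0.0, 0.0, 0.325, 0.0, -0.0, 0.0] deg 0.1 dist 98mm
```

play_rows:
  deltas:
    - [[1, 0, 0, 0.12, 0, 0, 0], [1, 0, 0, 0.23, 0, 0, 0], [1, 0, 0, 0.3, 0, 0, 0], [1, 0, 0, 0.325, 0, 0, 0], [1, 0, 0, 0.325, 0, 0, 0]]

```text
clock: 17.73
tool_pos: [0.5602, 0.0318, 0.0438]
eef_rot: [0.73, 0.683, 0.001, 0.0]
contact_force: [-0.0, 0.5, -1.2]
opening: 0.673
```

play_rows:
  deltas:
    - [[1, 0, 0, 0.002, 0, 0, 0], [-0.68, 0, 0, 0.002, 0, 0, 0], [-0.68, 0, 0, 0.002, 0, 0, 0], [-0.68, 0, 0, -0.1, 0, 0, 0], [-0.68, 0, 0, -0.28, 0, 0, 0]]

```text
clock: 18.35
tool_pos: [0.559, 0.0313, 0.1275]
eef_rot: [0.73, 0.683, -0.001, -0.001]
contact_force: [0.8, -0.0, 0.3]
opening: 0.841
```

```bash
python3 - <<'E'
from h import *
ph=np.pi/2+np.radians(-8)
plan(([.589,.216,.14],ph))
E
```

```text
t 18.35 pos [0.559  0.0313 0.1275] phi 1.504 F [ 0.8 -0.   0.3] open 0.841
[0.621, 0.059, -0.042, -0.001, -0.0, 0.023] deg 4.2 dist 188mm
```

play_rows:
  deltas:
    - [[-0.68, 0.18, 0.02, -0.04, 0, 0, 0.023], [-0.68, 0.36, 0.04, -0.04, 0, 0, 0.023], [-0.68, 0.54, 0.05, -0.04, 0, 0, 0.023], [-0.68, 0.621, 0.059, -0.04, 0, 0, 0.023], [-0.68, 0.621, 0.059, -0.04, 0, 0, 0.023]]

```text
clock: 18.98
tool_pos: [0.5886, 0.2185, 0.1398]
eef_rot: [0.753, 0.658, 0.0, -0.002]
contact_force: [-0.1, -1.0, -0.3]
opening: 0.845
```

```bash
python3 - <<'E'
from h import *
t=snap("top","top3.png");s=snap("scene","scene3.png")
crop(t,140,115,302,225,4.5,"l1.png")
ph=np.pi/2+np.radians(-8)
plan(([.589,.216,.0235],ph))
E
python3 dish.py top3.png scene3.png
```

```text
t 19.07 pos [0.589  0.214  0.1393] phi 1.431 F [-0.7 -1.3 -0.1] open 0.839
[0.007, -0.0, 0.386, -0.001, 0.001, -0.0] deg 0.2 dist 116mm
top
478.0 446.5  121.1x61.2 ang 5.1 [124. 210.] [36. 59. 90.]
568.1 217.8  82.1x60.5 ang -8.3 [196. 181.] [ 62.  97. 144.]
587.4 334.1  85.0x59.5 ang 11.6 [159. 177.] [ 62.  99. 145.]
948.0 557.8  119.6x18.4 ang 88.7 [98. 74.] [ 84. 116. 146.]
947.4 329.0  325.4x19.9 ang 89.6 [162.  72.] [ 56.5  80.  102. ]
948.7 -39.0  148.0x18.3 ang 88.7 [274.  69.] [ 85. 119. 149.]
949.0 -568.8  237.7x20.3 ang -90.0 [432.  66.] [ 83. 116. 146.]
scene
613.2 338.7  127.4x61.8 ang 11.2 [351. 231.] [ 58. 125. 203.]
594.3 215.6  127.4x60.4 ang -8.2 [316. 226.] [ 56.  123.  198.5]
550.4 32.9  122.5x62.0 ang -3.9 [263. 216.] [ 58. 124. 200.]
485.3 447.8  128.4x63.4 ang 5.4 [378. 201.] [ 34.  71. 114.]
193.1 -1011.4  191.8x35.1 ang 17.6 [  2. 143.] [22. 43. 69.]
```

View pics/l1.png

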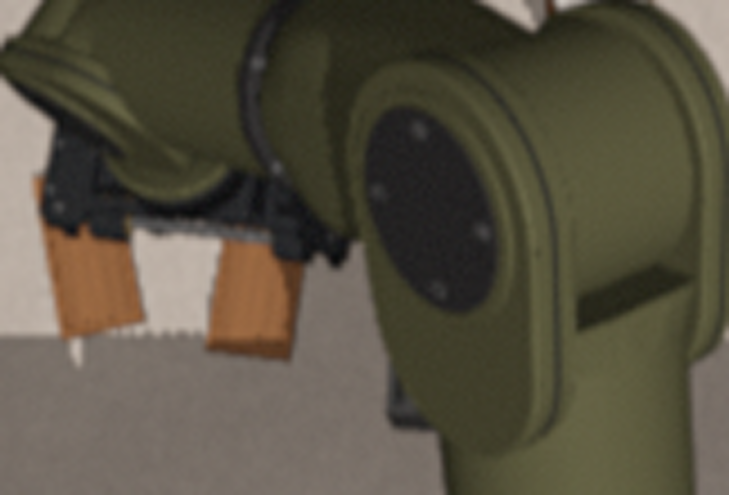

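Tub pile looks aligned in the scene view (−3.9°). Descend onto the third dish.

play_rows:
  deltas:
    - [[-0.68, 0.007, 0, 0.12, 0, 0, 0], [-0.68, 0.007, 0, 0.25, 0, 0, 0], [-0.68, 0.007, 0, 0.34, 0, 0, 0], [-0.68, 0.007, 0, 0.386, 0, 0, 0], [-0.68, 0.007, 0, 0.386, 0, 0, 0]]

```text
clock: 19.7
tool_pos: [0.5888, 0.2143, 0.0229]
eef_rot: [0.755, 0.655, -0.002, -0.0]
contact_force: [0.5, 0.4, 0.6]
opening: 0.842
```

play_rows:
  deltas:
    - [[1, 0, 0, 0, 0, 0, 0], [1, 0, 0, 0, 0, 0, 0], [1, 0, 0, 0, 0, 0, 0], [1, 0, 0, 0, 0, 0, 0], [1, 0, 0, -0.05, 0, 0, 0]]

```text
clock: 20.32
tool_pos: [0.5882, 0.214, 0.0377]
eef_rot: [0.755, 0.655, -0.003, -0.0]
contact_force: [-0.7, 0.4, -1.0]
opening: 0.675
```

```bash
python3 - <<'E'
from h import *
plan(([.5604,.0300,.15],1.501))
E
```

```text
t 20.32 pos [0.5882 0.214  0.0377] phi 1.430 F [-0.7  0.4 -1. ] open 0.675
[-0.622, -0.007, -0.371, -0.002, 0.001, -0.023] deg 4.1 dist 217mm
```

play_rows:
  deltas:
    - [[1, 0, 0, -0.2, 0, 0, 0], [1, -0.05, 0, -0.36, 0, 0, -0.01], [1, -0.24, 0, -0.371, -0.002, 0.001, -0.023], [1, -0.43, -0.005, -0.371, -0.002, 0.001, -0.023], [1, -0.6, -0.007, -0.371, -0.002, 0.001, -0.023]]

```text
clock: 20.95
tool_pos: [0.5608, 0.0344, 0.1508]
eef_rot: [0.731, 0.682, -0.0, 0.001]
contact_force: [0.5, -0.1, -0.6]
opening: 0.677
```

```bash
python3 - <<'E'
from h import *
plan(([.5604,.0300,.14],1.501))
E
```

```text
t 20.95 pos [0.5608 0.0344 0.1508] phi 1.502 F [ 0.5 -0.1 -0.6] open 0.677
[-0.015, -0.001, 0.036, 0.001, 0.001, 0.0] deg 0.2 dist 12mm
```

play_rows:
  deltas:
    - [[1, -0.015, -0.001, 0.036, 0, 0, 0], [1, -0.015, -0.001, 0.036, 0, 0, 0], [1, -0.015, -0.001, 0.036, 0, 0, 0]]

```text
clock: 21.32
tool_pos: [0.5606, 0.0324, 0.1405]
eef_rot: [0.73, 0.683, 0.001, 0.001]
contact_force: [-0.1, 0.5, -0.5]
opening: 0.674
```

```bash
python3 - <<'E'
from h import *
plan(([.5604,.0300,.0555],1.501))
E
```

```text
t 21.32 pos [0.5606 0.0324 0.1405] phi 1.505 F [-0.1  0.5 -0.5] open 0.674
[-0.008, -0.001, 0.283, 0.001, 0.0, 0.001] deg 0.3 dist 85mm
```

play_rows:
  deltas:
    - [[1, -0.005, 0, 0.12, 0, 0, 0], [1, -0.005, 0, 0.22, 0, 0, 0], [1, -0.005, 0, 0.27, 0, 0, 0], [1, -0.005, 0, 0.286, 0, 0, 0], [1, -0.005, 0, 0.286, 0, 0, 0]]

```text
clock: 21.95
tool_pos: [0.5612, 0.0316, 0.0553]
eef_rot: [0.73, 0.684, 0.001, 0.001]
contact_force: [0.5, -0.6, -0.0]
opening: 0.675
```

play_rows:
  deltas:
    - [[1, 0, 0, 0, 0, 0, 0], [-0.68, 0, 0, 0, 0, 0, 0], [-0.68, 0, 0, 0, 0, 0, 0], [-0.68, 0, 0, -0.1, 0, 0, 0], [-0.68, 0, 0, -0.28, 0, 0, 0]]

```text
clock: 22.58
tool_pos: [0.5598, 0.0311, 0.1389]
eef_rot: [0.73, 0.684, -0.0, 0.0]
contact_force: [1.4, -0.1, 0.4]
opening: 0.842
```

```bash
python3 - <<'E'
from h import *
ph=np.pi/2+np.radians(11.8)
plan(([.6075,.339,.14],ph))
E
```

```text
t 22.57 pos [0.5598 0.0311 0.1389] phi 1.505 F [ 1.4 -0.1  0.4] open 0.842
[1.035, 0.092, -0.004, -0.0, 0.0, -0.086] deg 15.5 dist 312mm
```

play_rows:
  deltas:
    - [[-0.68, 0.19, 0.02, -0.01, 0, 0, -0.04], [-0.68, 0.38, 0.04, -0.01, 0, 0, -0.086], [-0.68, 0.57, 0.05, -0.01, 0, 0, -0.086], [-0.68, 0.76, 0.07, -0.01, 0, 0, -0.086], [-0.68, 0.95, 0.085, -0.01, 0, 0, -0.086]]

```text
clock: 23.2
tool_pos: [0.6041, 0.3153, 0.1419]
eef_rot: [0.631, 0.776, -0.0, 0.0]
contact_force: [0.7, 0.4, 0.6]
opening: 0.836
```

```bash
python3 - <<'E'
from h import *
ph=np.pi/2+np.radians(11.8)
plan(([.6075,.339,.12],ph),([.6075,.339,.0235],ph))
E
```

```text
t 23.20 pos [0.6041 0.3153 0.1419] phi 1.775 F [0.7 0.4 0.6] open 0.836
[0.075, 0.027, 0.073, -0.0, 0.0, -0.0] deg 0.1 dist 32mm
[0.075, 0.027, 0.395, -0.0, 0.0, -0.0] deg 0.1 dist 121mm
```

play_rows:
  deltas:
    - [[-0.68, 0.075, 0.027, 0.1, 0, 0, 0], [-0.68, 0.075, 0.027, 0.24, 0, 0, 0], [-0.68, 0.075, 0.027, 0.35, 0, 0, 0], [-0.68, 0.075, 0.027, 0.395, 0, 0, 0], [-0.68, 0.075, 0.027, 0.395, 0, 0, 0]]

```text
clock: 23.82
tool_pos: [0.6073, 0.3387, 0.0231]
eef_rot: [0.631, 0.776, -0.001, -0.0]
contact_force: [0.1, 0.1, -0.2]
opening: 0.841
```

```bash
python3 - <<'E'
from h import *
t=snap("top","top4.png")
ph=np.pi/2+np.radians(11.8)
plan(([.6075,.339,.0235],ph))
crop(t,212,135,302,225,6,"m1.png")
s=snap("scene");crop(s,230,170,400,270,4,"m2.png")
E
```

```text
t 23.88 pos [0.6079 0.3393 0.0243] phi 1.775 F [ 0.2 -1.4 -0.4] open 0.838
[-0.001, -0.001, 0.003, 0.0, -0.0, -0.001] deg 0.1 dist 1mm
```

View pics/m1.png

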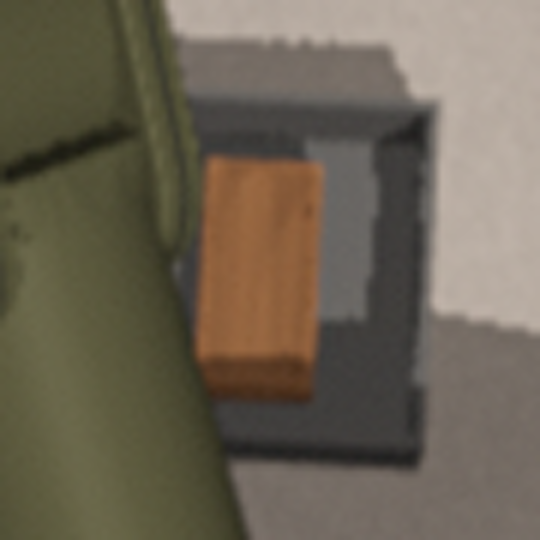

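View pics/m2.png

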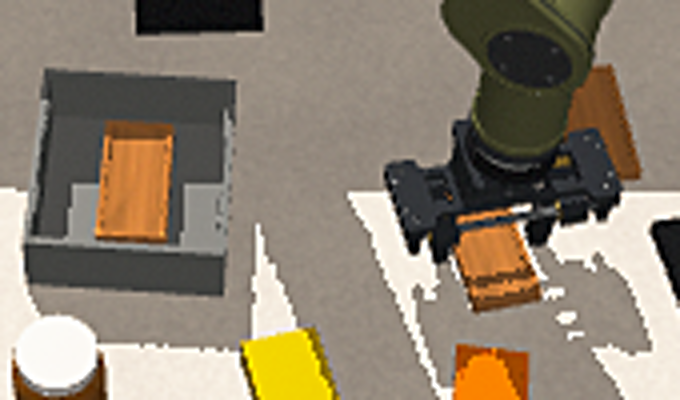

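Pile of three is neat in the tub (top view 240–265 px wide, edges continuous). Grip the fourth dish.

play_rows:
  deltas:
    - [[1, 0, 0, 0.003, 0, 0, 0], [1, 0, 0, 0.003, 0, 0, 0], [1, 0, 0, 0.003, 0, 0, 0], [1, 0, 0, 0.003, 0, 0, 0], [1, 0, 0, -0.05, 0, 0, 0]]

```text
clock: 24.55
tool_pos: [0.6075, 0.3387, 0.0394]
eef_rot: [0.631, 0.775, -0.0, 0.0]
contact_force: [0.6, -0.1, -1.4]
opening: 0.678
```

```bash
python3 - <<'E'
from h import *
plan(([.5604,.0305,.15],1.501))
E
```

```text
t 24.55 pos [0.6075 0.3387 0.0394] phi 1.775 F [ 0.6 -0.1 -1.4] open 0.678
[-0.975, -0.362, -0.368, -0.0, 0.0, 0.087] deg 15.7 dist 331mm
```

play_rows:
  deltas:
    - [[1, 0, 0, -0.2, 0, 0, 0], [1, -0.1, -0.04, -0.368, 0, 0, 0.03], [1, -0.28, -0.1, -0.37, 0, 0, 0.087], [1, -0.46, -0.17, -0.37, 0, 0, 0.087], [1, -0.64, -0.24, -0.37, 0, 0, 0.087]]

```text
clock: 25.18
tool_pos: [0.5756, 0.1343, 0.1515]
eef_rot: [0.731, 0.682, -0.0, 0.001]
contact_force: [0.3, 0.0, -0.0]
opening: 0.676
```

```bash
python3 - <<'E'
from h import *
plan(([.5604,.0305,.14],1.501))
E
```

```text
t 25.18 pos [0.5756 0.1343 0.1515] phi 1.502 F [ 0.3  0.  -0. ] open 0.676
[-0.349, -0.027, 0.039, 0.0, 0.0, 0.0] deg 0.1 dist 106mm
```

play_rows:
  deltas:
    - [[1, -0.17, -0.013, 0.02, 0, 0, 0], [1, -0.3, -0.025, 0.036, 0, 0, 0], [1, -0.349, -0.027, 0.038, 0, 0, 0], [1, -0.349, -0.027, 0.038, 0, 0, 0], [1, -0.349, -0.027, 0.038, 0, 0, 0]]

```text
clock: 25.8
tool_pos: [0.5609, 0.0333, 0.1409]
eef_rot: [0.73, 0.683, 0.001, 0.0]
contact_force: [-0.6, 0.0, -0.4]
opening: 0.675
```

```bash
python3 - <<'E'
from h import *
plan(([.5604,.0305,.0665],1.501))
E
```

```text
t 25.80 pos [0.5609 0.0333 0.1409] phi 1.505 F [-0.6  0.  -0.4] open 0.675
[-0.01, -0.002, 0.248, 0.001, -0.0, 0.001] deg 0.3 dist 74mm
```

play_rows:
  deltas:
    - [[1, -0.007, -0.002, 0.1, 0, 0, 0], [1, -0.007, -0.002, 0.19, 0, 0, 0], [1, -0.007, -0.002, 0.23, 0, 0, 0], [1, -0.007, -0.002, 0.248, 0, 0, 0], [1, -0.007, -0.002, 0.248, 0, 0, 0]]

```text
clock: 26.42
tool_pos: [0.561, 0.0327, 0.0675]
eef_rot: [0.73, 0.684, 0.002, 0.001]
contact_force: [-1.1, 0.3, 0.8]
opening: 0.671
```

play_rows:
  deltas:
    - [[1, 0, 0, 0, 0, 0, 0], [-0.68, 0, 0, 0, 0, 0, 0], [-0.68, 0, 0, 0, 0, 0, 0], [-0.68, 0, 0, -0.1, 0, 0, 0], [-0.68, 0, 0, -0.25, 0, 0, 0]]

```text
clock: 27.05
tool_pos: [0.5598, 0.0322, 0.1423]
eef_rot: [0.73, 0.684, 0.001, -0.0]
contact_force: [1.5, -0.1, 0.5]
opening: 0.837
```

```bash
python3 - <<'E'
from h import *
ph=np.pi/2+np.radians(5.3)
plan(([.48,.448,.14],ph))
E
```

```text
t 27.05 pos [0.5598 0.0322 0.1423] phi 1.506 F [ 1.5 -0.1  0.5] open 0.837
[1.366, -0.355, 0.01, 0.0, -0.001, -0.05] deg 9.0 dist 423mm
```

play_rows:
  deltas:
    - [[-0.68, 0.2, -0.05, 0, 0, 0, -0.05], [-0.68, 0.4, -0.1, 0, 0, 0, -0.05], [-0.68, 0.6, -0.15, 0, 0, 0, -0.05], [-0.68, 0.8, -0.21, 0, 0, 0, -0.05], [-0.68, 1, -0.26, 0, 0, 0, -0.05]]

```text
clock: 27.68
tool_pos: [0.5008, 0.3384, 0.1429]
eef_rot: [0.674, 0.739, 0.001, -0.0]
contact_force: [1.7, -0.1, 0.2]
opening: 0.839
```

```bash
python3 - <<'E'
from h import *
ph=np.pi/2+np.radians(5.3)
plan(([.48,.448,.12],ph))
t=snap("top","top5.png");crop(t,212,135,302,225,6,"n1.png")
E
```

```text
t 27.68 pos [0.5008 0.3384 0.1429] phi 1.663 F [ 1.7 -0.1  0.2] open 0.839
[0.37, -0.035, 0.077, 0.0, -0.0, -0.0] deg 0.1 dist 114mm
```

View pics/n1.png

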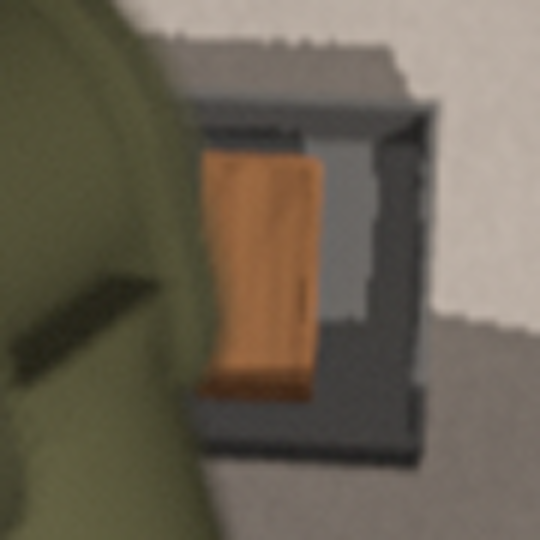

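play_rows:
  deltas:
    - [[-0.68, 0.18, -0.02, 0.04, 0, 0, 0], [-0.68, 0.34, -0.035, 0.077, 0, 0, 0], [-0.68, 0.37, -0.035, 0.077, 0, 0, 0], [-0.68, 0.37, -0.035, 0.077, 0, 0, 0]]

```text
clock: 28.22
tool_pos: [0.4744, 0.4604, 0.1228]
eef_rot: [0.669, 0.743, 0.005, -0.005]
contact_force: [0.3, -0.6, 0.1]
opening: 0.843
```

```bash
python3 - <<'E'
from h import *
ph=np.pi/2+np.radians(5.3)
plan(([.48,.448,.0235],ph))
E
```

```text
t 28.23 pos [0.4744 0.4604 0.1228] phi 1.675 F [ 0.3 -0.6  0.1] open 0.843
[-0.048, 0.014, 0.331, 0.0, -0.005, 0.004] deg 1.1 dist 100mm
```

play_rows:
  deltas:
    - [[-0.68, -0.048, 0.014, 0.05, 0, -0.005, 0.004], [-0.68, -0.048, 0.014, 0.1, 0, -0.005, 0.004], [-0.68, -0.048, 0.014, 0.1, 0, -0.005, 0.004]]

```text
clock: 28.6
tool_pos: [0.4801, 0.4445, 0.0907]
eef_rot: [0.675, 0.738, -0.002, 0.001]
contact_force: [0.2, -0.6, -0.4]
opening: 0.842
```

```bash
python3 - <<'E'
from h import *
ph=np.pi/2+np.radians(5.3)
plan(([.48,.448,.0235],ph))
s=snap("scene");crop(s,300,140,440,270,4,"o2.png")
plan(([.48,.448,.0235],ph))
E
```

```text
t 28.60 pos [0.4801 0.4445 0.0907] phi 1.661 F [ 0.2 -0.6 -0.4] open 0.842
[0.012, 0.001, 0.224, -0.0, 0.001, -0.001] deg 0.3 dist 67mm
t 28.65 pos [0.48   0.4458 0.0916] phi 1.661 F [ 0.6 -0.4  0.2] open 0.839
[0.008, 0.001, 0.227, -0.0, 0.001, -0.001] deg 0.2 dist 68mm
```

View pics/o2.png

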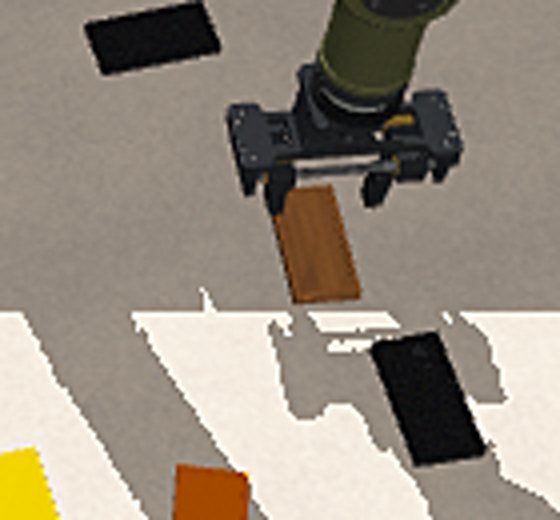

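play_rows:
  deltas:
    - [[-0.68, 0.008, 0.001, 0.1, 0, 0, -0.001], [-0.68, 0.008, 0.001, 0.19, 0, 0, -0.001], [-0.68, 0.008, 0.001, 0.227, 0, 0, -0.001], [-0.68, 0.008, 0.001, 0.227, 0, 0, -0.001]]

```text
clock: 29.15
tool_pos: [0.4798, 0.4481, 0.0234]
eef_rot: [0.673, 0.739, -0.001, 0.001]
contact_force: [0.1, 0.4, 0.2]
opening: 0.838
```

play_rows:
  deltas:
    - [[1, 0, 0, 0, 0, 0, 0], [1, 0, 0, 0, 0, 0, 0], [1, 0, 0, 0, 0, 0, 0], [1, 0, 0, 0, 0, 0, 0], [1, 0, 0, -0.05, 0, 0, 0]]

```text
clock: 29.78
tool_pos: [0.4794, 0.4472, 0.0379]
eef_rot: [0.673, 0.739, -0.002, 0.001]
contact_force: [-0.7, 0.0, -1.3]
opening: 0.673
```

```bash
python3 - <<'E'
from h import *
plan(([.5604,.0305,.155],1.501))
E
```

```text
t 29.77 pos [0.4794 0.4472 0.0379] phi 1.665 F [-0.7  0.  -1.3] open 0.673
[-1.41, 0.138, -0.384, -0.001, 0.001, 0.052] deg 9.4 dist 440mm
```

play_rows:
  deltas:
    - [[1, 0, 0, -0.2, 0, 0, 0], [1, -0.1, 0.01, -0.384, 0, 0, 0.02], [1, -0.28, 0.03, -0.384, 0, 0, 0.052], [1, -0.46, 0.045, -0.384, 0, 0, 0.052], [1, -0.64, 0.063, -0.384, 0, 0, 0.052]]

```text
clock: 30.4
tool_pos: [0.5166, 0.2564, 0.1548]
eef_rot: [0.731, 0.682, -0.002, 0.001]
contact_force: [1.2, 0.0, -1.7]
opening: 0.673
```

```bash
python3 - <<'E'
from h import *
plan(([.5604,.0305,.15],1.501))
E
```

```text
t 30.40 pos [0.5166 0.2564 0.1548] phi 1.502 F [ 1.2  0.  -1.7] open 0.673
[-0.741, 0.198, 0.019, -0.0, 0.002, 0.0] deg 0.3 dist 230mm
```

play_rows:
  deltas:
    - [[1, -0.18, 0.05, 0, 0, 0, 0], [1, -0.36, 0.1, 0.01, 0, 0, 0], [1, -0.54, 0.145, 0.019, 0, 0.002, 0], [1, -0.68, 0.18, 0.019, 0, 0.002, 0], [1, -0.741, 0.198, 0.019, 0, 0.002, 0]]

```text
clock: 31.02
tool_pos: [0.5606, 0.0272, 0.1503]
eef_rot: [0.733, 0.681, -0.001, -0.0]
contact_force: [0.5, 0.8, -0.8]
opening: 0.673
```

play_rows:
  deltas:
    - [[1, 0, 0, 0, 0, 0, 0], [1, 0, 0, 0, 0, 0, 0]]

```text
clock: 31.28
tool_pos: [0.5605, 0.0297, 0.1508]
eef_rot: [0.732, 0.682, 0.0, -0.001]
contact_force: [-0.1, 0.8, -1.0]
opening: 0.672
```

```bash
python3 - <<'E'
from h import *
plan(([.5604,.031,.0785],1.501))
E
```

```text
t 31.27 pos [0.5605 0.0297 0.1508] phi 1.500 F [-0.1  0.8 -1. ] open 0.672
[0.004, -0.0, 0.241, -0.0, -0.0, -0.0] deg 0.1 dist 72mm
```

play_rows:
  deltas:
    - [[1, 0.004, 0, 0.1, 0, 0, 0], [1, 0.004, 0, 0.18, 0, 0, 0], [1, 0.004, 0, 0.22, 0, 0, 0], [1, 0.004, 0, 0.24, 0, 0, 0], [1, 0.004, 0, 0.24, 0, 0, 0]]

```text
clock: 31.9
tool_pos: [0.5608, 0.0319, 0.0792]
eef_rot: [0.731, 0.682, 0.001, -0.001]
contact_force: [0.3, 0.2, -0.3]
opening: 0.674
```

play_rows:
  deltas:
    - [[1, 0, 0, 0, 0, 0, 0], [-0.68, 0, 0, 0, 0, 0, 0], [-0.68, 0, 0, 0, 0, 0, 0], [-0.68, 0, 0, -0.1, 0, 0, 0], [-0.68, 0, 0, -0.25, 0, 0, 0]]

```text
clock: 32.52
tool_pos: [0.5599, 0.0314, 0.1542]
eef_rot: [0.731, 0.682, -0.0, -0.002]
contact_force: [0.8, -0.3, -1.0]
opening: 0.846
```

```bash
python3 - <<'E'
from h import *
plan(([.41,.03,.2],1.501),([.41,.2,.2],1.501))
E
```

```text
t 32.52 pos [0.5599 0.0314 0.1542] phi 1.501 F [ 0.8 -0.3 -1. ] open 0.846
[-0.039, -0.499, -0.151, -0.001, -0.0, 0.0] deg 0.2 dist 157mm
[0.526, -0.538, -0.15, -0.001, -0.0, 0.0] deg 0.2 dist 230mm
```

play_rows:
  deltas:
    - [[-1, 0.15, -0.15, -0.15, 0, 0, 0], [-1, 0.3, -0.3, -0.15, 0, 0, 0], [-1, 0.42, -0.42, -0.15, 0, 0, 0], [-1, 0.526, -0.538, -0.15, 0, 0, 0], [-1, 0.526, -0.538, -0.15, 0, 0, 0]]

```text
clock: 33.15
tool_pos: [0.4075, 0.2034, 0.2008]
eef_rot: [0.728, 0.685, 0.0, -0.002]
contact_force: [1.1, -1.1, 0.3]
opening: 1.002
```

```bash
python3 - <<'E'
from h import *
t=snap("top","top6.png");s=snap("scene","scene6.png")
crop(t,212,135,452,235,3.3,"p1.png");crop(t,212,135,302,225,7,"p3.png");crop(s,90,150,310,250,3.5,"p2.png");crop(s,230,170,310,250,7,"p4.png")
plan()
E
```

```text
t 33.25 pos [0.4103 0.1997 0.2   ] phi 1.502 F [ 0.1 -0.8  0.2] open 0.997
```

View pics/p1.png

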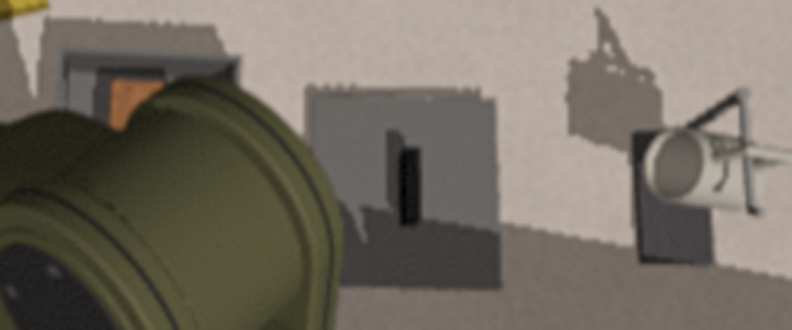

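View pics/p2.png

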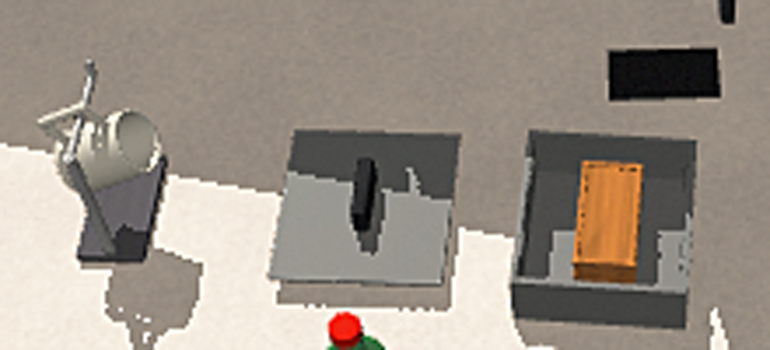

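View pics/p3.png

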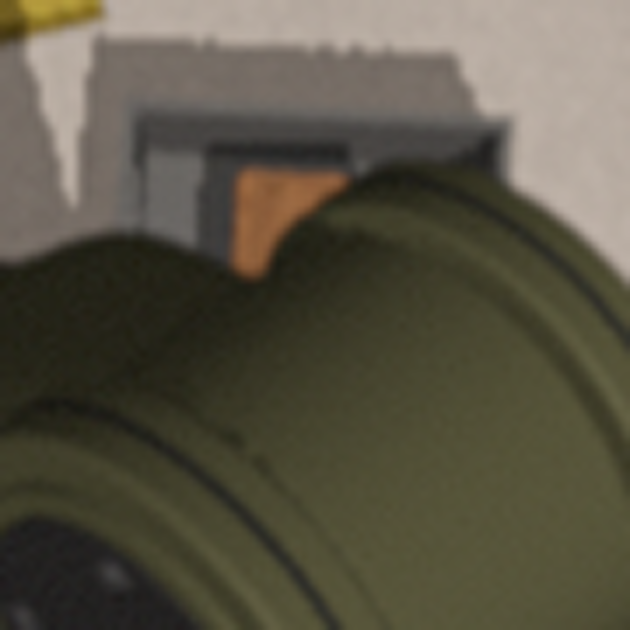

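View pics/p4.png

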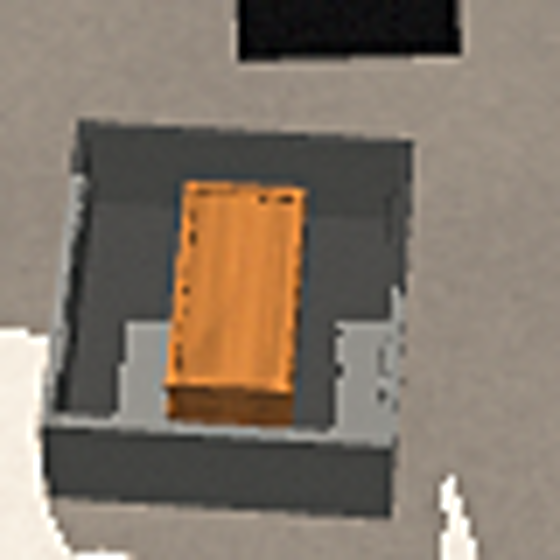

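```bash
python3 - <<'E'
from h import *
t=cv2.imread("pics/top6.png");s=cv2.imread("pics/scene6.png")
crop(t,298,155,372,229,9,"q1.png");crop(s,160,180,228,242,10,"q2.png")
E
```

```text
(no output)
```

View pics/q1.png

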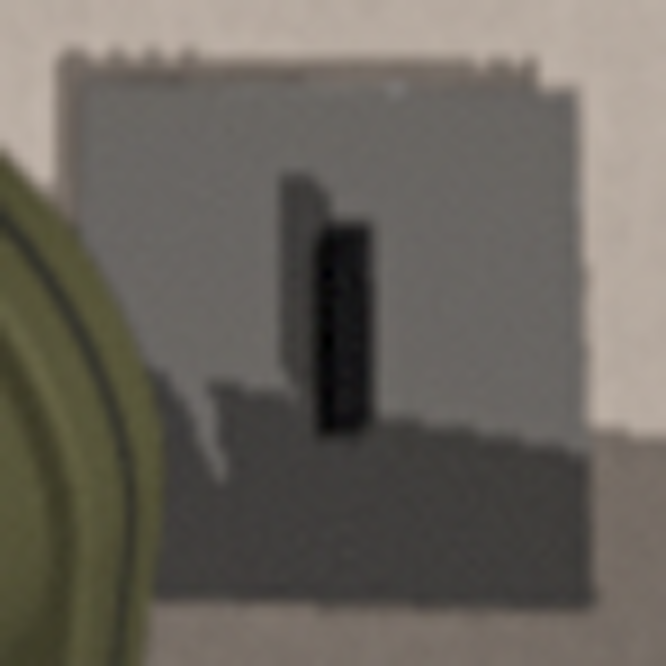

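View pics/q2.png

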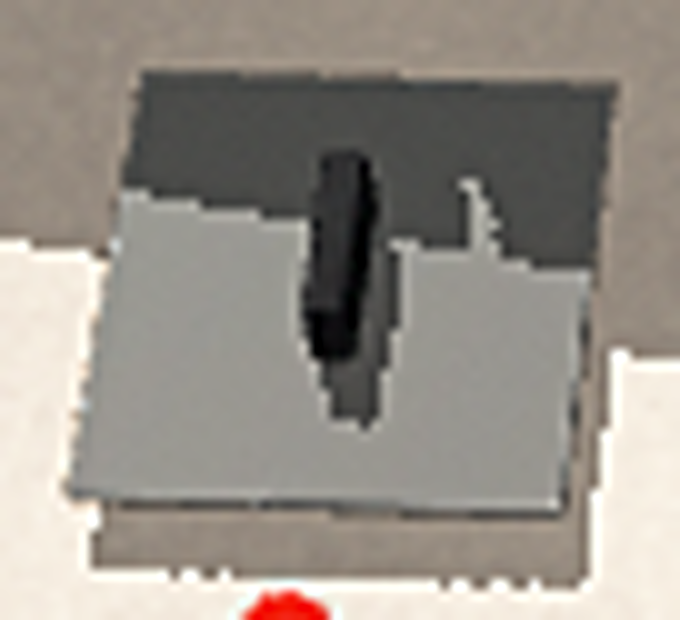

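```bash
python3 - <<'E'
from h import *
T=lambda c:un(c,(298,155),9); S=lambda c:un(c,(160,180),10)
a,b=.093,.088
o=fitpose([("top",[[a,b,.023],[a,-b,.023],[-a,-b,.023]],T([(75,78),(578,88),(595,605)])),
 ("scene",[[-a,-b,.023],[-a,b,.023],[a,b,.023],[a,-b,.023]],S([(142,72),(618,85),(567,508),(68,490)]))],[.52,-.21,-.04])
print("lid",o)
p=np.array([*o[0][:2],.057]); print(proj("top",[p]),T([(345,330)]),proj("scene",[p]),S([(340,225)]))
x,y,w=o[0]
plan(([x,y,.25],np.pi/2+w),([x,y,.12],np.pi/2+w))
E
```

```text
lid (array([ 0.5220732 , -0.21564206, -0.03650724]), array([-0.1, -0.4, -0.2, -0.6, -0.2,  0.4,  0.1, -0.7, -0.3, -0.7, -0. ,
        0.1, -0.3,  0.3]))
[[336.23253555 189.72460415]] [[335.88888889 191.22222222]] [[193.14344209 202.12995762]] [[193.55 202.05]]
t 33.25 pos [0.4103 0.1997 0.2   ] phi 1.502 F [ 0.1 -0.8  0.2] open 0.997
[-1.356, 0.467, -0.169, -0.001, -0.0, -0.01] deg 1.8 dist 433mm
[-1.356, 0.467, 0.265, -0.001, -0.0, -0.01] deg 1.8 dist 438mm
```

play_rows:
  deltas:
    - [[-1, -0.18, 0.06, -0.1, 0, 0, -0.01], [-1, -0.36, 0.12, -0.15, 0, 0, -0.01], [-1, -0.54, 0.18, -0.15, 0, 0, -0.01], [-1, -0.72, 0.24, -0.15, 0, 0, -0.01], [-1, -0.9, 0.3, -0.15, 0, 0, -0.01]]

```text
clock: 33.88
tool_pos: [0.4819, -0.0803, 0.2445]
eef_rot: [0.722, 0.692, -0.001, -0.001]
contact_force: [0.8, -0.0, -0.2]
opening: 1.0
```

```bash
python3 - <<'E'
from h import *
plan(([.522,-.2156,.14],1.534))
E
```

```text
t 33.88 pos [ 0.4819 -0.0803  0.2445] phi 1.529 F [ 0.8 -0.  -0.2] open 1.000
[-0.445, 0.153, 0.348, -0.001, -0.0, -0.002] deg 0.3 dist 176mm
```

play_rows:
  deltas:
    - [[-1, -0.18, 0.06, 0.1, 0, 0, -0.002], [-1, -0.34, 0.12, 0.2, 0, 0, -0.002], [-1, -0.445, 0.153, 0.3, 0, 0, -0.002], [-0.3, -0.445, 0.153, 0.348, 0, 0, -0.002], [-0.3, -0.445, 0.153, 0.348, 0, 0, -0.002]]

```text
clock: 34.5
tool_pos: [0.5208, -0.216, 0.1389]
eef_rot: [0.72, 0.694, -0.001, -0.002]
contact_force: [-0.1, 0.4, 0.2]
opening: 0.802
```

```bash
python3 - <<'E'
from h import *
t=snap("top","top7.png");s=snap("scene");crop(s,160,120,230,242,5,"r2.png")
plan(([.522,-.2156,.046],1.534))
E
```

```text
t 34.60 pos [ 0.5223 -0.2146  0.1407] phi 1.537 F [-0.4 -0.1 -0.1] open 0.709
[-0.003, -0.0, 0.316, -0.0, -0.0, 0.001] deg 0.2 dist 95mm
```

View pics/r2.png

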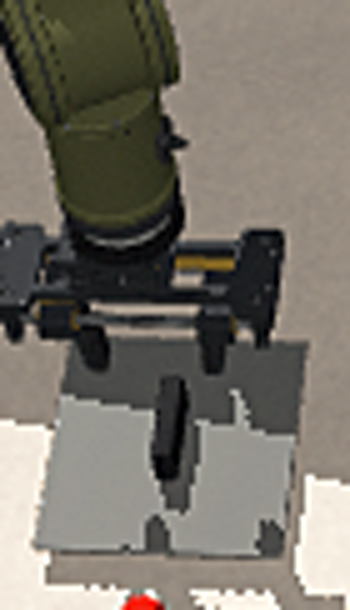

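View pics/top7.png

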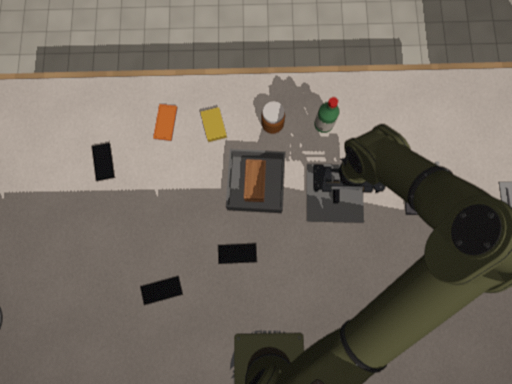

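play_rows:
  deltas:
    - [[-0.3, -0.003, 0, 0.12, 0, 0, 0], [-0.3, -0.003, 0, 0.23, 0, 0, 0], [-0.3, -0.003, 0, 0.295, 0, 0, 0], [-0.3, -0.003, 0, 0.312, 0, 0, 0], [-0.3, -0.003, 0, 0.312, 0, 0, 0]]

```text
clock: 35.22
tool_pos: [0.5227, -0.2152, 0.0479]
eef_rot: [0.719, 0.695, 0.0, -0.0]
contact_force: [-0.3, 0.7, 0.4]
opening: 0.648
```

```bash
python3 - <<'E'
from h import *
t=cv2.imread("pics/top7.png");crop(t,212,135,302,225,7,"r3.png")
s=snap("scene");crop(s,160,120,230,242,5,"r4.png")
plan(([.522,-.2156,.046],1.534))
E
```

```text
t 35.27 pos [ 0.5229 -0.2154  0.0481] phi 1.537 F [-0.2 -0.3  1.1] open 0.650
[-0.001, -0.003, 0.007, 0.0, -0.0, 0.001] deg 0.2 dist 2mm
```

View pics/r3.png

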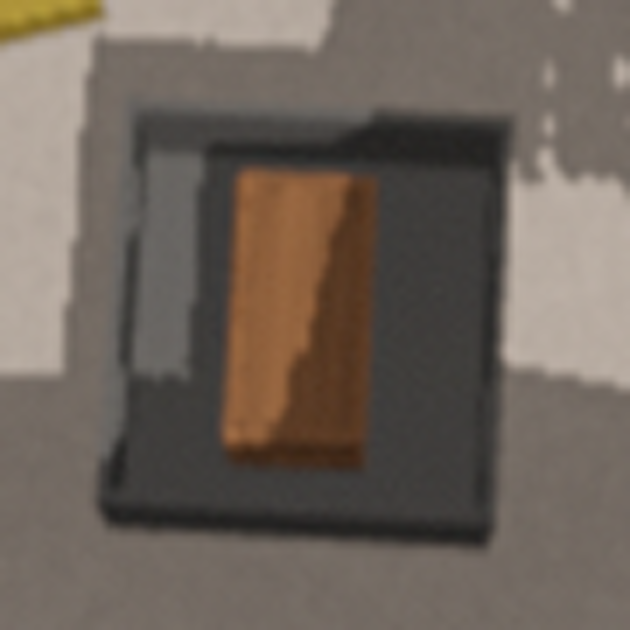

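View pics/r4.png

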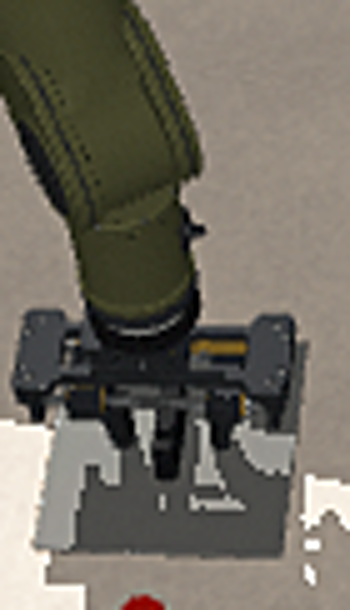

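play_rows:
  deltas:
    - [[1, 0, 0, 0.005, 0, 0, 0], [1, 0, 0, 0.005, 0, 0, 0], [1, 0, 0, 0.005, 0, 0, 0], [1, 0, 0, 0.005, 0, 0, 0], [1, 0, 0, 0.005, 0, 0, 0]]
  force: 45

```text
clock: 35.9
tool_pos: [0.5229, -0.2156, 0.0467]
eef_rot: [0.719, 0.695, 0.0, 0.0]
contact_force: [0.3, -0.8, 1.2]
opening: 0.181
```

play_rows:
  deltas:
    - [[1, 0, 0, -0.05, 0, 0, 0], [1, 0, 0, -0.2, 0, 0, 0], [1, 0, 0, -0.38, 0, 0, 0], [1, 0, 0, -0.45, 0, 0, 0], [1, 0, 0, -0.45, 0, 0, 0]]

```text
clock: 36.52
tool_pos: [0.5237, -0.2157, 0.1838]
eef_rot: [0.719, 0.695, 0.001, 0.002]
contact_force: [1.0, 1.4, -2.3]
opening: 0.178
```

```bash
python3 - <<'E'
from h import *
T=lambda c:un(c,(212,135),7)
a,b=.06,.03
print("pile",fitpose([("top",[[a,b,.066],[a,-b,.066],[-a,-b,.066],[-a,b,.066]],T([(238,168),(377,175),(363,445),(222,440)]))],[.56,.03,-.07]))
plan(([.54,-.10,.19],1.502),([.5600,.0297,.19],1.502))
E
```

```text
pile (array([ 0.56035894,  0.03240365, -0.0683419 ]), array([ 0.1,  0.3, -0.2,  0.2, -0.1, -0.1,  0.2, -0.4]))
t 36.52 pos [ 0.5237 -0.2157  0.1838] phi 1.536 F [ 1.   1.4 -2.3] open 0.178
[0.387, 0.041, -0.021, 0.001, 0.0, 0.011] deg 2.0 dist 117mm
[0.822, 0.093, -0.021, 0.001, 0.0, 0.011] deg 2.0 dist 248mm
```

play_rows:
  deltas:
    - [[1, 0.13, 0.015, -0.01, 0, 0, 0.011], [1, 0.28, 0.03, -0.02, 0, 0, 0.011], [1, 0.44, 0.05, -0.02, 0, 0, 0.011], [1, 0.6, 0.068, -0.02, 0, 0, 0.011], [1, 0.72, 0.08, -0.02, 0, 0, 0.011]]

```text
clock: 37.15
tool_pos: [0.5543, 0.0017, 0.1887]
eef_rot: [0.73, 0.683, 0.001, 0.001]
contact_force: [0.1, -0.5, -1.0]
opening: 0.175
```

```bash
python3 - <<'E'
from h import *
plan(([.5605,.0299,.14],1.500))
E
```

```text
t 37.15 pos [0.5543 0.0017 0.1887] phi 1.504 F [ 0.1 -0.5 -1. ] open 0.175
[0.095, 0.014, 0.162, 0.001, -0.0, 0.001] deg 0.3 dist 57mm
```

play_rows:
  deltas:
    - [[1, 0.06, 0.008, 0.05, 0, 0, 0.001], [1, 0.095, 0.014, 0.12, 0, 0, 0.001], [1, 0.095, 0.014, 0.162, 0, 0, 0.001], [1, 0.095, 0.014, 0.162, 0, 0, 0.001], [1, 0.095, 0.014, 0.162, 0, 0, 0.001]]

```text
clock: 37.78
tool_pos: [0.5605, 0.0291, 0.1402]
eef_rot: [0.732, 0.682, 0.001, 0.001]
contact_force: [1.0, 0.3, -1.9]
opening: 0.176
```

```bash
python3 - <<'E'
from h import *
t=snap("top");s=snap("scene");crop(s,220,160,306,256,7,"s2.png");crop(t,212,125,312,225,7,"s1.png")
plan(([.5605,.0299,.11],1.500))
E
```

```text
t 37.88 pos [0.5608 0.0293 0.1406] phi 1.500 F [ 0.3 -0.2 -1.7] open 0.176
[0.002, -0.002, 0.102, 0.001, -0.0, -0.0] deg 0.2 dist 31mm
```

View pics/s1.png

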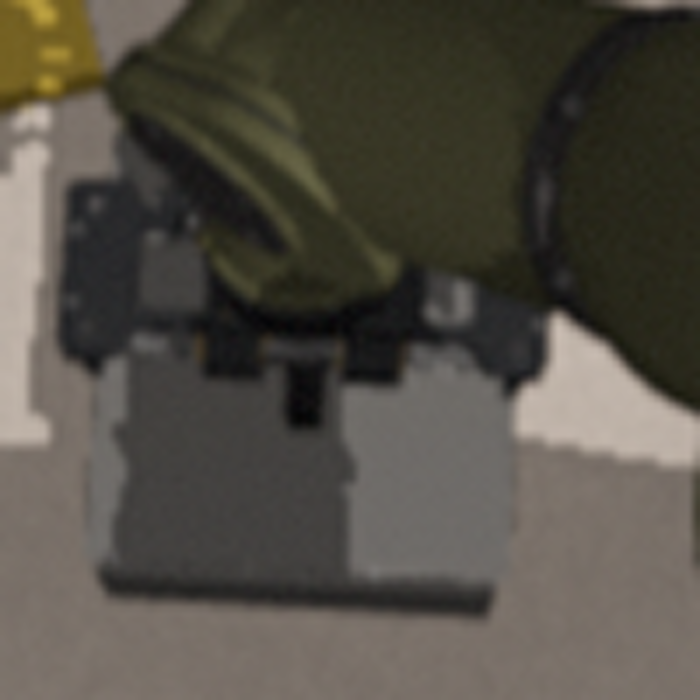

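View pics/s2.png

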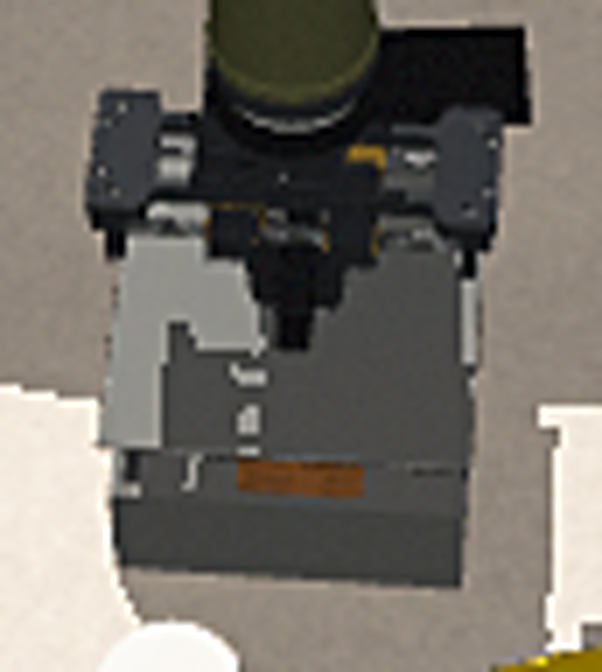

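```bash
python3 - <<'E'
from h import *
S=lambda c:un(c,(220,160),7);T=lambda c:un(c,(212,125),7)
a,b=.093,.088;z=.117
print(fitpose([("scene",[[a,-b,z],[a,b,z]],S([(97,443),(468,463)])),("top",[[-a,-b,z],[-a,b,z]],T([(507,582),(90,572)]))],[.56,.03,-.07]))
c,s=np.cos(-.0708),np.sin(-.0708)
P=[[.560+c*x-s*y,.0295+s*x+c*y,z] for x,y in((a,-b),(a,b),(-a,-b),(-a,b))]
print(proj("scene",P[:2]),S([(97,443),(468,463)]),proj("top",P[2:]),T([(507,582),(90,572)]))
E
```

```text
(array([ 0.55716988,  0.02825346, -0.05719764]), array([-0.1, -0.4,  0.4, -0.8,  1. , -0.1, -0.6, -1. ]))
[[233.30930601 222.80929098]
 [286.85554571 225.97176746]] [[233.42857143 222.85714286]
 [286.42857143 225.71428571]] [[284.10776852 207.07896551]
 [223.02348129 203.86230819]] [[284.         207.71428571]
 [224.42857143 206.28571429]]
```

play_rows:
  deltas:
    - [[1, 0, 0, 0.03, 0, 0, 0], [1, 0, 0, 0.05, 0, 0, 0], [1, 0, 0, 0.065, 0, 0, 0], [1, 0, 0, 0.075, 0, 0, 0], [1, 0, 0, 0.08, 0, 0, 0]]

```text
clock: 38.5
tool_pos: [0.5608, 0.0294, 0.1164]
eef_rot: [0.732, 0.682, 0.001, 0.001]
contact_force: [-0.4, 0.1, -1.9]
opening: 0.18
```

play_rows:
  deltas:
    - [[1, 0, 0, 0.006, 0, 0, 0], [1, 0, 0, 0.012, 0, 0, 0], [1, 0, 0, 0.018, 0, 0, 0]]

```text
clock: 38.88
tool_pos: [0.5611, 0.0297, 0.1116]
eef_rot: [0.732, 0.682, 0.001, 0.001]
contact_force: [-3.7, -0.6, 14.7]
opening: 0.177
```

```bash
python3 - <<'E'
from h import *
plan(([.5605,.0299,.11],1.500))
s=snap("scene");crop(s,220,160,306,256,7,"t2.png")
E
```

```text
t 38.88 pos [0.5611 0.0297 0.1116] phi 1.500 F [-3.7 -0.6 14.7] open 0.177
[0.0, -0.002, 0.005, 0.001, -0.0, -0.0] deg 0.2 dist 2mm
```

View pics/t2.png

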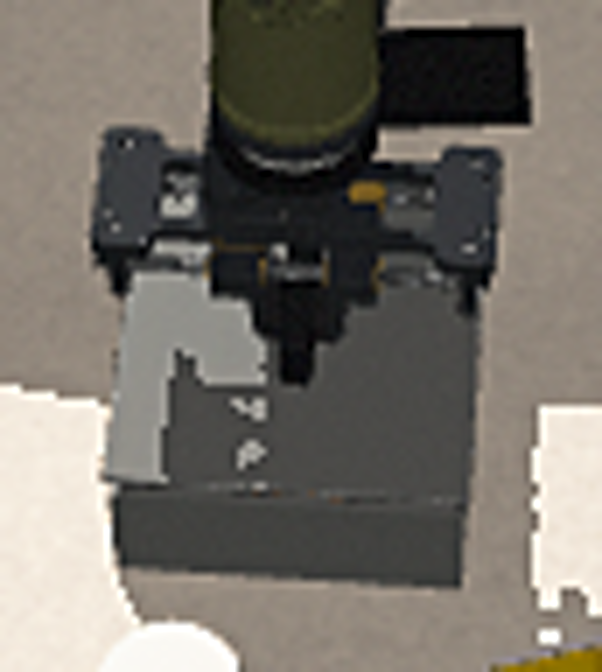

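play_rows:
  deltas:
    - [[1, 0, 0.003, 0, 0, 0, 0], [1, 0, 0.003, 0.008, 0, 0, 0], [1, 0, 0.003, 0.015, 0, 0, 0]]

```text
clock: 39.3
tool_pos: [0.5622, 0.0301, 0.1098]
eef_rot: [0.732, 0.682, 0.002, 0.002]
contact_force: [-7.6, -2.1, 24.1]
opening: 0.175
```

play_rows:
  deltas:
    - [[1, 0, -0.004, -0.012, 0, 0, 0], [1, 0, -0.008, -0.012, 0, 0, 0], [1, 0, -0.01, -0.012, 0, 0, 0], [1, 0, -0.01, -0.01, 0, 0, 0]]

```text
clock: 39.8
tool_pos: [0.5592, 0.0303, 0.1124]
eef_rot: [0.732, 0.682, 0.002, 0.002]
contact_force: [0.7, -0.2, -1.5]
opening: 0.176
```

```bash
python3 - <<'E'
from h import *
plan(([.5605,.0299,.11],1.500))
E
```

```text
t 39.80 pos [0.5592 0.0303 0.1124] phi 1.500 F [ 0.7 -0.2 -1.5] open 0.176
[-0.001, 0.004, 0.008, 0.002, 0.0, -0.0] deg 0.3 dist 3mm
```

play_rows:
  deltas:
    - [[1, -0.001, 0.001, 0.005, 0.002, 0, 0], [1, -0.001, 0.001, 0.01, 0.002, 0, 0], [1, -0.001, 0.001, 0.013, 0.002, 0, 0]]

```text
clock: 40.17
tool_pos: [0.56, 0.0306, 0.1106]
eef_rot: [0.732, 0.682, 0.0, 0.0]
contact_force: [-3.9, -2.6, 20.5]
opening: 0.177
```

play_rows:
  deltas:
    - [[1, 0, 0, -0.003, 0, 0, 0], [-0.4, 0, 0, -0.003, 0, 0, 0], [-0.4, 0, 0, -0.003, 0, 0, 0], [-0.4, 0, 0, -0.06, 0, 0, 0], [-0.4, 0, 0, -0.25, 0, 0, 0]]

```text
clock: 40.8
tool_pos: [0.5584, 0.0301, 0.185]
eef_rot: [0.731, 0.682, -0.002, -0.001]
contact_force: [1.2, -0.7, -0.7]
opening: 0.609
```

```bash
python3 - <<'E'
from h import *
plan(([.5600,.0297,.165],1.500))
t=snap("top");s=snap("scene");crop(s,220,150,306,246,7,"u2.png");crop(t,212,125,312,225,7,"u1.png")
E
```

```text
t 40.80 pos [0.5584 0.0301 0.185 ] phi 1.501 F [ 1.2 -0.7 -0.7] open 0.609
[-0.001, 0.006, 0.066, -0.002, 0.0, 0.0] deg 0.3 dist 20mm
```

View pics/u2.png

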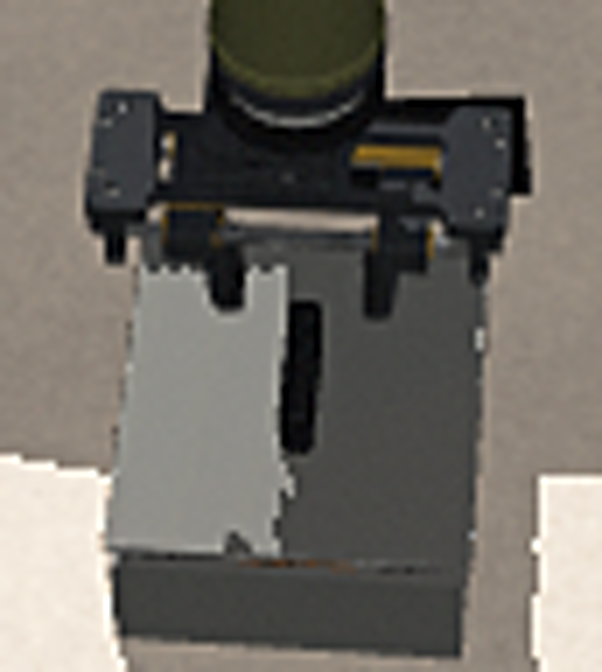

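View pics/u1.png

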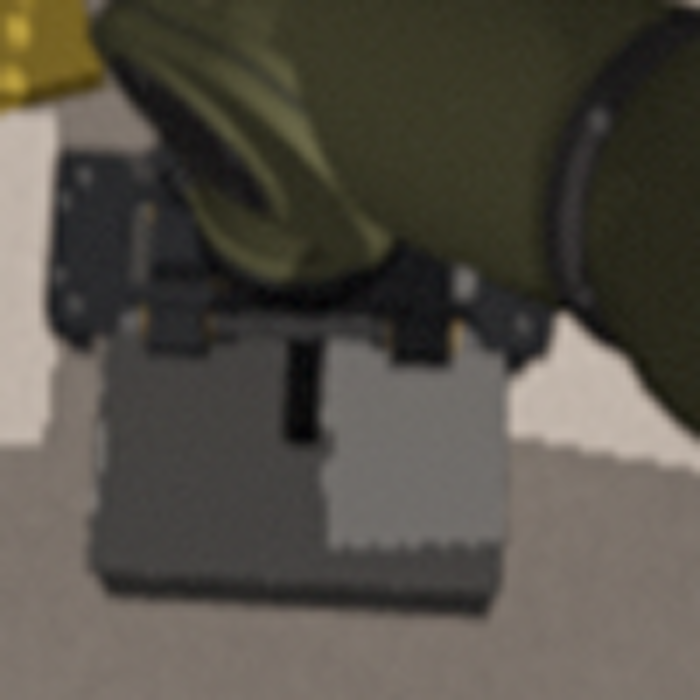

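play_rows:
  deltas:
    - [[1, -0.001, 0.006, 0.02, 0, 0, 0], [1, -0.001, 0.006, 0.04, 0, 0, 0], [1, -0.001, 0.006, 0.06, 0, 0, 0], [1, -0.001, 0.006, 0.1, 0, 0, 0], [1, -0.001, 0.006, 0.12, 0, 0, 0]]

```text
clock: 41.52
tool_pos: [0.5645, 0.0321, 0.1539]
eef_rot: [0.731, 0.682, 0.004, 0.002]
contact_force: [0.2, -0.5, -0.0]
opening: 0.159
```

```bash
python3 - <<'E'
from h import *
plan(([.5600,.0297,.141],1.500),([.5600,.0297,.128],1.500))
s=snap("scene");crop(s,220,150,306,246,7,"v2.png")
E
```

```text
t 41.52 pos [0.5645 0.0321 0.1539] phi 1.501 F [ 0.2 -0.5 -0. ] open 0.159
[-0.009, -0.015, 0.043, 0.003, -0.001, 0.0] deg 0.5 dist 14mm
[-0.009, -0.015, 0.086, 0.003, -0.001, 0.0] deg 0.5 dist 26mm
```

View pics/v2.png

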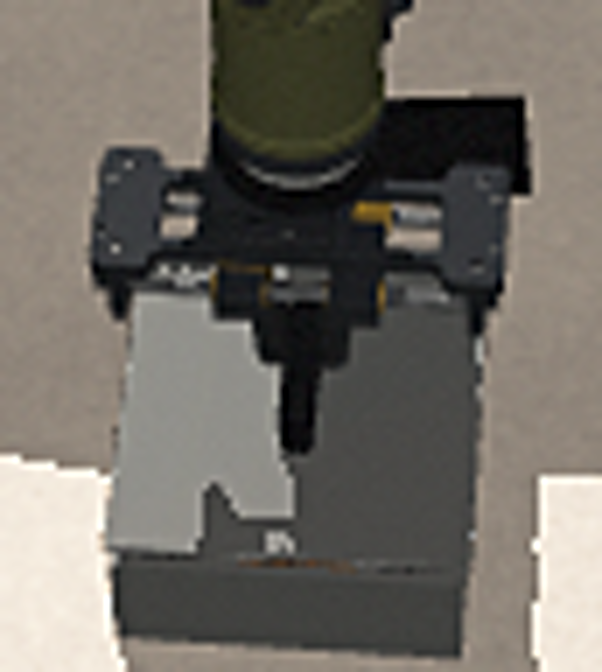

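play_rows:
  deltas:
    - [[1, -0.009, -0.015, 0.01, 0.003, 0, 0], [1, -0.009, -0.015, 0.01, 0.003, 0, 0], [1, -0.009, -0.015, 0.01, 0.003, 0, 0], [1, -0.009, -0.015, 0.01, 0.003, 0, 0]]

```text
clock: 42.08
tool_pos: [0.5599, 0.0298, 0.1508]
eef_rot: [0.732, 0.682, 0.001, -0.002]
contact_force: [-1.4, -0.4, 0.6]
opening: 0.005
```

```bash
python3 - <<'E'
from h import *
plan(([.5600,.0297,.141],1.500),([.5600,.0297,.128],1.500))
E
```

```text
t 42.08 pos [0.5599 0.0298 0.1508] phi 1.501 F [-1.4 -0.4  0.6] open 0.005
[-0.0, 0.0, 0.033, -0.0, -0.001, 0.0] deg 0.2 dist 10mm
[-0.0, 0.0, 0.076, -0.0, -0.001, 0.0] deg 0.2 dist 23mm
```

play_rows:
  deltas:
    - [[1, 0, 0, 0.015, 0, 0, 0], [1, 0, 0, 0.025, 0, 0, 0], [1, 0, 0, 0.033, 0, 0, 0], [1, 0, 0, 0.038, 0, 0, 0]]

```text
clock: 42.58
tool_pos: [0.5602, 0.03, 0.1408]
eef_rot: [0.731, 0.682, 0.001, -0.001]
contact_force: [-3.6, -1.8, 16.2]
opening: 0.003
```

play_rows:
  deltas:
    - [[1, 0, 0, 0.008, 0, 0, 0], [1, 0, 0, 0.016, 0, 0, 0], [1, 0, 0, 0.024, 0, 0, 0]]

```text
clock: 42.95
tool_pos: [0.5606, 0.0296, 0.1351]
eef_rot: [0.732, 0.682, 0.001, 0.0]
contact_force: [-4.9, -3.8, 20.9]
opening: 0.003
```

play_rows:
  deltas:
    - [[1, -0.001, -0.001, 0.01, 0, 0, 0], [1, -0.001, -0.001, 0.018, 0, 0, 0], [1, -0.001, -0.001, 0.026, 0, 0, 0]]

```text
clock: 43.32
tool_pos: [0.5605, 0.03, 0.1284]
eef_rot: [0.732, 0.682, 0.001, 0.0]
contact_force: [-5.1, -0.8, 28.6]
opening: 0.004
```

play_rows:
  deltas:
    - [[1, 0, 0, -0.03, 0, 0, 0], [1, 0, 0, -0.15, 0, 0, 0], [1, -0.15, -0.1, -0.3, 0, 0, 0], [1, -0.3, -0.25, -0.35, 0, 0, 0], [1, -0.45, -0.45, -0.35, 0, 0, 0]]

```text
clock: 43.95
tool_pos: [0.4341, -0.0844, 0.233]
eef_rot: [0.732, 0.681, 0.002, 0.002]
contact_force: [0.6, -1.5, -0.2]
opening: 0.005
```

```bash
python3 - <<'E'
from h import *
plan()
t=snap("top","top8.png");s=snap("scene","scene8.png");crop(s,220,170,306,256,8,"w2.png");crop(t,212,125,312,225,7,"w1.png")
crop(s,70,140,200,240,5,"w3.png")
E
```

```text
t 43.95 pos [ 0.4341 -0.0844  0.233 ] phi 1.499 F [ 0.6 -1.5 -0.2] open 0.005
```

View pics/w2.png

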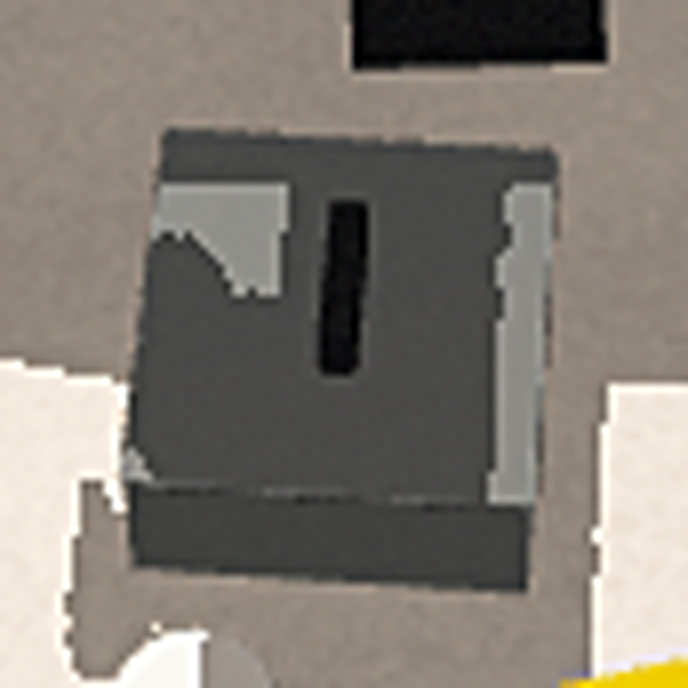

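View pics/w1.png

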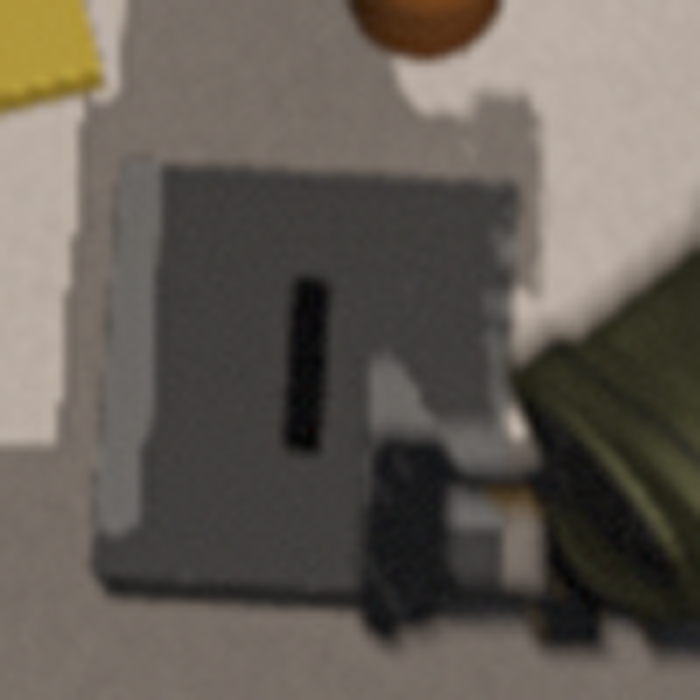

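View pics/w3.png

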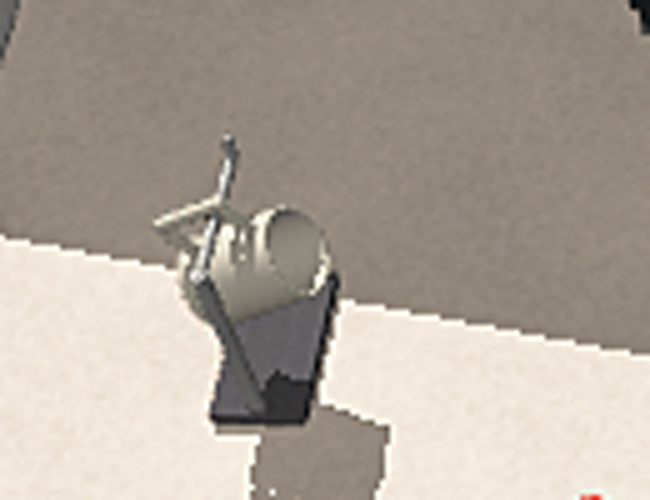

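```bash
python3 - <<'E'
from h import *
S=lambda c:un(c,(220,170),8);T=lambda c:un(c,(212,125),7)
a,b=.093,.088
c,s=np.cos(-.0715),np.sin(-.0715)
W=lambda x,y,z:[.5605+c*x-s*y,.030+s*x+c*y,z]
U=S([(165,128),(556,149),(537,503),(122,480)]);V=T([(120,155),(517,183)])
for z in(.075,.080,.085):
  print(z,(proj("scene",[W(-a,-b,z),W(-a,b,z),W(a,b,z),W(a,-b,z)])-U).round(1).tolist(),(proj("top",[W(a,b,z),W(a,-b,z)])-V).round(1).tolist())
print("handle",tri(S([(343,288)])[0],T([(306,364)])[0])," at seated z~.109")
for uv,uw in(((348,203),(313,277)),((340,374),(303,450))): print(tri(S([uv])[0],T([uw])[0]))
E
```

```text
0.075 [[-0.3, -0.4], [0.2, -0.3], [-0.0, 0.4], [-0.6, 0.1]] [[-0.4, -0.1], [0.1, -1.2]]
0.08 [[-0.3, -1.2], [0.2, -1.1], [-0.0, -0.4], [-0.7, -0.7]] [[-0.5, -0.6], [0.2, -1.7]]
0.085 [[-0.4, -2.0], [0.2, -1.9], [0.0, -1.2], [-0.8, -1.5]] [[-0.7, -1.1], [0.4, -2.2]]
handle (array([0.55960353, 0.02983309, 0.08970152]), np.float64(0.00038385767700133296))  at seated z~.109
(array([0.57426971, 0.02959963, 0.17297671]), np.float64(0.007199935517178921))
(array([ 0.54266877,  0.0296914 , -0.00379476]), np.float64(0.004569776327125508))
```

play_rows:
  deltas:
    - [[1, 0, -0.05, -0.15, 0, 0, 0], [1, 0, -0.05, -0.25, 0, 0, 0], [1, 0, -0.05, -0.25, 0, 0, 0], [1, 0, -0.05, -0.25, 0, 0, 0], [1, 0, -0.05, -0.25, 0, 0, 0]]

```text
clock: 44.68
tool_pos: [0.4121, -0.0866, 0.3054]
eef_rot: [0.733, 0.68, -0.005, -0.002]
contact_force: [-0.4, 0.2, -0.2]
opening: 0.006
```

```bash
python3 - <<'E'
from h import *
t=snap("top","top9.png");s=snap("scene","scene9.png")
E
```

```text
(no output)
```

View pics/scene9.png

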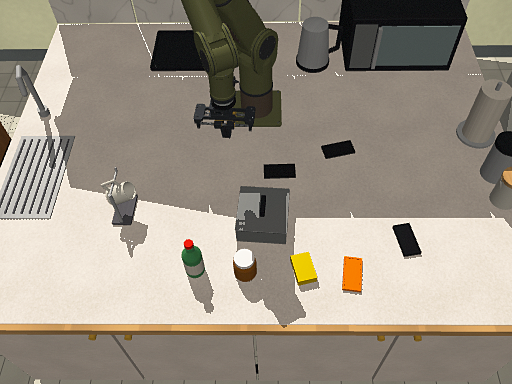

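The scene view shows the mug hanging on the hook at about (120,190) px and the lid flush on the tub at (263,213). The soap, jar and scourer haven't moved. Handing in.

```bash
python3 - <<'E'
from plant import r
print(r.finish_job())
E
```

```text
the job is handed in; nothing more can be done
None
```

The job is handed in after about 45 s of robot time. The mug hangs by its handle on the hook, all five wooden dishes are stacked in the tub, and the lid is pressed home. No verdict was reported, so the checks below are mine.

- **Mug:** in the last images the hook passes through the handle and the mug hangs tilted.
- **Dishes:** the pile measured about (0.560, 0.032) m with yaw -0.068 rad. The tub is at about (0.560, 0.030) m with yaw -0.071 rad. The pile looked flat with its edges flush before the lid went on.
- **Lid, before placing:** it had been knocked about 3 cm aside during the run, so I measured it again before picking it up.
- **Lid, placing:** the first press, with the lid still gripped, met sideways force. It stayed on the beads, partly because I had nudged it the wrong way. I let go and pressed the handle with shut fingers, ending at about 28 N, somewhat above the suggested 8–18 N.
- **Lid, result:** under that press, the handle top was at 109 mm, which is its seated height. The lid's corners match a seated, level plate to within about 0.6 px in the scene view. One corner in the top view is 1.2 px off. A direct height fit of the handle from both views gave inconsistent values, so I did not use it.
- **Bystanders:** the soap bottle, jar and scourer look unmoved, and the arm was clear of everything at hand-in.

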